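Change the solder spool and kit the relays

TASK

Get this soldering station ready for the next batch: take the red cap off the spool holder, put the empty spool into the grey returns bin, mount the full solder spool fully down on the spindle and put the cap back on over it. Also set out all the relay modules on the black tray, flat and square within the printed outlines, one to each outline and long side along the outline's long side, filling the row by the orange strip before the other row. Leave everything else on the bench where it is.

Things in the scene. Friction and masses are not known exactly. Their poses are not given: they have to be found in the camera images.
- spindle (a point): The point on the axis of the steel spindle at the level where a spool's underside rests: the top face of the spool holder's black base. The holder is fixed: base 100 x 100 x 10 mm, upright spindle 12 mm in diameter standing 58 mm above this point (top at 68 mm above the bench), its last 6 mm tapering to 7 mm in diameter. z is up.
- core_mid (a point): Centre (half-way up) of the empty white solder spool that stands on the spindle at the start: two 56 mm end flanges, each 4 mm thick, on a 26 mm drum, 44 mm high overall, open bore 16 mm along its z axis, 50 g.
- spool_mid (a point): Centre (half-way up) of the full solder spool, dark silver-grey winding between white end flanges: in effect a cylinder 56 mm in diameter and 44 mm high (the winding is flush with the flanges), open bore 16 mm along its z axis, about 250 g, standing upright on the bench at the start.
- cap_mid (a point): Centre (half-way up) of the red retaining cap: a cylinder 30 mm in diameter and 30 mm high, 60 g, with a blind bore 16 mm wide and 16 mm deep in its underside. At the start it sits over the spindle's tip, resting by its own weight on the empty spool's top face; it simply lifts off and drops back on. z points up out of its closed top.
- bin: Fixed open grey returns bin for empties, 150 x 150 mm outside, walls 4 mm thick and 45 mm high. Origin: centre of its underside, on the bench; x and y run along its sides.
- tray: Fixed black kitting tray, 150 mm (x) by 230 mm (y) outside, floor 4 mm above the bench, rim 4 mm thick and 10 mm high. It has six white printed outlines (42 x 32 mm, long side along the tray's x) in two rows of three, and an orange strip along the inside of its -x edge. Origin: centre of its underside.
- mark0 (a point): Centre of a printed outline on the tray's floor (first row, the one beside the orange strip; axes as the tray's). Outlines lie 66 mm apart along the row (tray y), the rows 56 mm apart (tray x).
- mark1 (a point): Centre of a printed outline on the tray's floor (first row, the one beside the orange strip; axes as the tray's). Outlines lie 66 mm apart along the row (tray y), the rows 56 mm apart (tray x).
- mark2 (a point): Centre of a printed outline on the tray's floor (first row, the one beside the orange strip; axes as the tray's). Outlines lie 66 mm apart along the row (tray y), the rows 56 mm apart (tray x).
- mark3 (a point): Centre of a printed outline on the tray's floor (second row, away from the orange strip; axes as the tray's). Outlines lie 66 mm apart along the row (tray y), the rows 56 mm apart (tray x).
- mark4 (a point): Centre of a printed outline on the tray's floor (second row, away from the orange strip; axes as the tray's). Outlines lie 66 mm apart along the row (tray y), the rows 56 mm apart (tray x).
- mark5 (a point): Centre of a printed outline on the tray's floor (second row, away from the orange strip; axes as the tray's). Outlines lie 66 mm apart along the row (tray y), the rows 56 mm apart (tray x).
- relay0_mid (a point): Centre (half-way up) of a relay module, a blue sealed box on a green foot, 36 mm (its x) by 26 mm (its y) by 22 mm high, 45 g. Three to five of these alike modules are present; an absent one reads None.
- relay1_mid (a point): Centre (half-way up) of a relay module, a blue sealed box on a green foot, 36 mm (its x) by 26 mm (its y) by 22 mm high, 45 g. Three to five of these alike modules are present; an absent one reads None.
- relay2_mid (a point): Centre (half-way up) of a relay module, a blue sealed box on a green foot, 36 mm (its x) by 26 mm (its y) by 22 mm high, 45 g. Three to five of these alike modules are present; an absent one reads None.
- relay3_mid (a point): Centre (half-way up) of a relay module, a blue sealed box on a green foot, 36 mm (its x) by 26 mm (its y) by 22 mm high, 45 g. Three to five of these alike modules are present; an absent one reads None.
- relay4_mid (a point): Centre (half-way up) of a relay module, a blue sealed box on a green foot, 36 mm (its x) by 26 mm (its y) by 22 mm high, 45 g. Three to five of these alike modules are present; an absent one reads None.
- jar: Bystander: small flux jar, 40 mm in diameter, 32 mm high, origin at its underside's centre.
- flask: Bystander: bottle with red cap, 48 mm in diameter, 110 mm high, origin at its underside's centre.
- driver: Bystander: screwdriver lying on the bench, 170 mm long along its x, under 35 mm high, origin near its middle.
- brush: Bystander: brush lying on the bench, 160 mm long along its x, under 35 mm high, origin near its middle.
- heatsink: Bystander: finned aluminium heatsink, 32 x 32 x 18 mm, origin at its underside's centre.
There are look-alikes about, which are no part of the job. There is more than one size of the bin; the one meant has the size given above. Leave any yellow look-alike of the part that bears cap_mid alone.

How it is judged:
On the way, in this order (a step that is already met when the one before it is completed fails the run):
1. the empty spool lies in the returns bin, let go (x of core_mid in the frame of bin between -0.07 and 0.07 m and y of core_mid in the frame of bin between -0.07 and 0.07 m and z of core_mid in the frame of bin below 0.045 m and contact force between the fingers and core below 0.3 N), for 0.2 s.
2. the full spool is fully down on the spindle, let go (horizontal distance between spool_mid and spindle below 0.005 m and z of spool_mid in the frame of spindle between 0.018 and 0.025 m and angle between spool_mid's own z axis and vertical below 0.1 rad and contact force between the fingers and spool below 0.3 N), for 0.2 s.
3. the cap is back on the spindle, resting on the full spool, let go (horizontal distance between cap_mid and spindle below 0.006 m and z of cap_mid in the frame of spindle between 0.055 and 0.062 m and angle between cap_mid's own z axis and vertical below 0.15 rad and contact force between the fingers and cap below 0.3 N), for 0.2 s.
At the end, for the whole second after the job is handed in: Empty in the bin; full spool upright within 5 mm of the spindle axis and 3 mm of fully down; cap on it (6 mm, 4 mm); each relay flat within 7 mm of an outline centre and 0.17 rad of square; the row by the orange strip full; all released, at rest (all of step 1 and all of step 2 and all of step 3 and (horizontal distance between relay0_mid and mark0 below 0.007 m or horizontal distance between relay0_mid and mark1 below 0.007 m or horizontal distance between relay0_mid and mark2 below 0.007 m or horizontal distance between relay0_mid and mark3 below 0.007 m or horizontal distance between relay0_mid and mark4 below 0.007 m or horizontal distance between relay0_mid and mark5 below 0.007 m) and angle between the x axis of each of relay0_mid, relay1_mid, relay2_mid, relay3_mid, relay4_mid and the x axis of tray, either way round below 0.17 rad and angle between each of relay0_mid, relay1_mid, relay2_mid, relay3_mid, relay4_mid's own z axis and vertical below 0.1 rad and z of each of relay0_mid, relay1_mid, relay2_mid, relay3_mid, relay4_mid in the frame of tray below 0.019 m and contact force between the fingers and relay0 below 0.3 N and linear speed of each of relay0, relay1, relay2, relay3, relay4, core, spool, cap below 0.02 m/s and (horizontal distance between relay1_mid and mark0 below 0.007 m or horizontal distance between relay1_mid and mark1 below 0.007 m or horizontal distance between relay1_mid and mark2 below 0.007 m or horizontal distance between relay1_mid and mark3 below 0.007 m or horizontal distance between relay1_mid and mark4 below 0.007 m or horizontal distance between relay1_mid and mark5 below 0.007 m) and contact force between the fingers and relay1 below 0.3 N and (horizontal distance between relay2_mid and mark0 below 0.007 m or horizontal distance between relay2_mid and mark1 below 0.007 m or horizontal distance between relay2_mid and mark2 below 0.007 m or horizontal distance between relay2_mid and mark3 below 0.007 m or horizontal distance between relay2_mid and mark4 below 0.007 m or horizontal distance between relay2_mid and mark5 below 0.007 m) and contact force between the fingers and relay2 below 0.3 N and (horizontal distance between relay3_mid and mark0 below 0.007 m or horizontal distance between relay3_mid and mark1 below 0.007 m or horizontal distance between relay3_mid and mark2 below 0.007 m or horizontal distance between relay3_mid and mark3 below 0.007 m or horizontal distance between relay3_mid and mark4 below 0.007 m or horizontal distance between relay3_mid and mark5 below 0.007 m) and contact force between the fingers and relay3 below 0.3 N and (horizontal distance between relay4_mid and mark0 below 0.007 m or horizontal distance between relay4_mid and mark1 below 0.007 m or horizontal distance between relay4_mid and mark2 below 0.007 m or horizontal distance between relay4_mid and mark3 below 0.007 m or horizontal distance between relay4_mid and mark4 below 0.007 m or horizontal distance between relay4_mid and mark5 below 0.007 m) and contact force between the fingers and relay4 below 0.3 N and horizontal distance between any of relay0_mid, relay1_mid, relay2_mid, relay3_mid, relay4_mid and mark0 below 0.007 m and horizontal distance between any of relay0_mid, relay1_mid, relay2_mid, relay3_mid, relay4_mid and mark1 below 0.007 m and horizontal distance between any of relay0_mid, relay1_mid, relay2_mid, relay3_mid, relay4_mid and mark2 below 0.007 m); the robot touches nothing.
It fails at once if the flux jar is moved by more than 4 cm (distance of jar from where it was at the start of the episode above 0.04 m).
It fails at once if the bottle is moved by more than 4 cm (distance of flask from where it was at the start of the episode above 0.04 m).
It fails at once if the screwdriver is moved by more than 4 cm (distance of driver from where it was at the start of the episode above 0.04 m).
It fails at once if the brush is moved by more than 4 cm (distance of brush from where it was at the start of the episode above 0.04 m).
It fails at once if the heatsink is moved by more than 4 cm (distance of heatsink from where it was at the start of the episode above 0.04 m).
Of relay0, relay1, relay2, relay3, relay4 only 3 to 5 are there at a start; the rules pass over those that are not, and their reading is None.
At some moment in a run one of relay0, relay1, relay2, relay3, relay4 may be knocked a few centimetres aside while the robot is not near it.
It also fails if it takes over 210 s, if anything falls off the work surface, if the arm or the gripper's body presses on something with over 40 N, if the wrist force passes 120 N, or if a joint passes its speed limit or range.

ROBOT

A 7-joint arm with a two-finger parallel gripper is mounted at the origin on the work surface. World frame = base frame: x ahead of the robot, y to its left, z up, the work surface at z = 0. Lengths are in m, angles in rad, forces in N, time in s.
With the tool pointing down it reaches from about 0.425 to 0.925 m from the base axis. Payload 6.8 kg.
Tool frame: the origin (TCP) lies where the fingers leave the gripper's body, on its centre line; the fingertips stand 73 mm ahead of it and the grasp point (between the pads) lies 54 mm ahead of it; z points along the fingers, y is the direction in which the jaws open and shut (so a half turn about z gives the same grasp; the last joint's range is limited). The gripper opens to 85 mm and grips with 20 to 120 N. Pads are 22 mm wide; open, the fingers measure 114 mm over their backs; the gripper's body (76 mm by 85 mm) begins 54 mm behind the grasp point. The pads swing forward as they close: fully open they stand 13 mm farther back than shut.
Start: joints at [-1.301, 0.477, 0.022, 1.555, -0.011, 1.109, -0.083], TCP at [0.249, 0.627, 0.304] pointing down, gripper open.
Joint ranges: [-2.96, 2.96], [-0.34, 2.1], [-1.41, 1.46], [0.24, 2.44], [-1.37, 4.51], [0.17, 1.92], [-2.96, 2.96]. Speed limits (rad/s): [2.39, 2.39, 3.14, 3.14, 3.14, 3.14, 3.14].

INTERFACE

Orientations are given as a rotation vector (axis times angle).
In Python, from bench import r gives the robot as it stands.
- The arm moves only by the shell command python3 -m handwheel 'ROWS' [FORCE]. ROWS is JSON, a list that holds one entry, the list of rows, each a list of 7 numbers: the shift along the world's x, y, z in m, then the turn, a rotation vector about the world's x, y, z in rad, then the finger opening in m, from 0 to 0.0854. A call has 1 to 10 rows; each row shifts and turns the commanded pose from where the row before left it; what a row does not reach is not made up. A row lasts 1/12 s, in which the tool goes at most 41.7 mm and 7.16 degrees, less where a joint would pass 70% of its speed; a pose out of reach is approached as far as the arm can. A call is refused whole if a number of a shift passes 0.0417 or a number of a turn 0.125, either way. A call with a gripper value outside its range is refused whole. The fingers move at their own pace and stop on an object; FORCE is the grip in N (left out, the last holds). Time passes only in rows, so rows that do not move let the fingers close. It gives the time, the measured TCP pose, the force and the opening at its end, in the units of the state.
- r.get_obs(): the state, without advancing time (a new reading comes with each control period).
- r.grab_frame(name): name is "scene" or "top"; returns (picture, depth): 384x512x3 uint8, red, green, blue; 384x512 float32, m along the optical axis (not along the pixel's ray), 0 where there is no reading.
- r.get_calibration(name): a dict with "vertical_fov" (degrees; the focal length in pixels is half the picture's height over the tangent of half this angle, whatever the lens; pixels are square), "cx", "cy" (the principal point, pixels), "R" (3x3) and "t" (3): a world point X has camera coordinates R X + t. Camera axes: x right, y down, z forward; pixel columns grow to the right and rows downward; lengths in m; the calibration is good to about 2 mm. A picture is of the moment at which its call begins. get_calibration takes no time and is no camera call.
- r.hand_in(): hands the job in, once; it reports no verdict.
Trained networks look in the newest picture that a camera, given by its name, has taken for a name from the list of things; names that differ only in an ending like _2 or _b are one class to them, and where a whole thing is asked for, a point or a joint stands for the part that bears it (a point fixed in the world has none). Each returns a list of dicts, best first, with "p" (0 to 1); they miss things now and then, are a little off and sometimes report something else, mostly with a low value. They report only what shows in the picture. A call takes as long as a camera call. They do not tell look-alikes from the thing itself.
- r.masks_of(label, camera): "pixels" (384x512 bool, what is visible of it) and "at" ([column, row] in pixels, amid what is visible of it).
The state is a dict: "clock": time; "joints": joint angles; "qvel": joint speeds; "tau": joint torques, N m; "tcp_pos": TCP position; "orientation": TCP orientation; "contact_force": force on the tool from outside, world axes, zero at the start; "moment": the same for the moment, N m; "grip_width": finger opening in m.
Only numpy, scipy, OpenCV 4.12 (cv2) and the standard library are available. Lean on these libraries where they do the work, as an engineer would, in place of code of your own. Each camera call takes 0.05 s, during which the arm holds its last target.

## Working session

There is one attempt and no reset: what is moved stays moved. The work goes in short steps, Python scripts to look and compute and a shell command to move; the robot and the scene stay as the last step left them, time stands still between calls to the robot, and variables do not carry over. Pictures are saved under pics/ and viewed, and the job is handed in when it is done.

```bash
ls; mkdir -p pics; python3 - <<'E'
from bench import r
import cv2,numpy as np
o=r.get_obs();print(o)
for n in("scene","top"):
    p,d=r.grab_frame(n);cv2.imwrite(f"pics/{n}0.png",p[:,:,::-1]);c=r.get_calibration(n);print(n,c,(d==0).mean())
E
```

```text
pics
{'clock': 0.0, 'joints': array([-1.30109561,  0.47782986,  0.02233428,  1.55647702, -0.01148255,
        1.10931461, -0.08309681]), 'qvel': array([-0.00055354,  0.00198184,  0.00107204, -0.00084882, -0.00058559,
        0.00084877, -0.00044719]), 'tau': array([-2.83004838e-04, -5.96442747e+01,  1.60804007e+00, -2.81188130e+01,
        1.25383178e-02,  9.26323322e-03,  3.42602482e-05]), 'tcp_pos': array([0.24882355, 0.62695328, 0.30289475]), 'orientation': array([-5.89829300e-01, -3.08551856e+00,  2.96833658e-03]), 'contact_force': array([ 0.3263866 ,  0.4240148 , -0.32391947]), 'moment': array([ 0.01694294, -0.02016043, -0.03483867]), 'grip_width': 0.08514846602249161}
scene {'vertical_fov': 47.576436888417746, 'cx': 259.6481059208413, 'cy': 190.1679911162766, 'R': array([[-0.73108111,  0.68217836,  0.01237315],
       [ 0.44858281,  0.49424611, -0.7446437 ],
       [-0.5140952 , -0.53884456, -0.66734748]]), 't': array([ 0.34546209, -0.14922019,  1.42901019])} 0.004150390625
top {'vertical_fov': 56.646186623877256, 'cx': 255.50132235197307, 'cy': 188.53970618273206, 'R': array([[ 0.0112218 , -0.99991242, -0.0070162 ],
       [-0.99762395, -0.01071858, -0.06805555],
       [ 0.06797438,  0.00776324, -0.99765686]]), 't': array([0.01843266, 0.4675527 , 1.24527344])} 0.003946940104166667
```

```bash
python3 - <<'E'
import cv2
for n in("scene","top"):
    p=cv2.imread(f"pics/{n}0.png");cv2.imwrite(f"pics/{n}0b.png",cv2.resize(p,(800,600),interpolation=cv2.INTER_CUBIC))
E
```

```text
(no output)
```

View pics/scene0b.png

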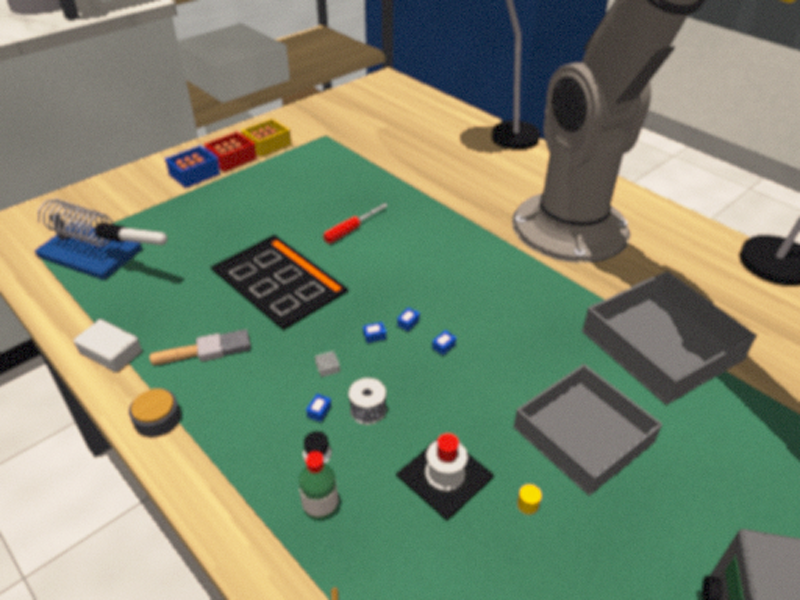

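View pics/top0b.png

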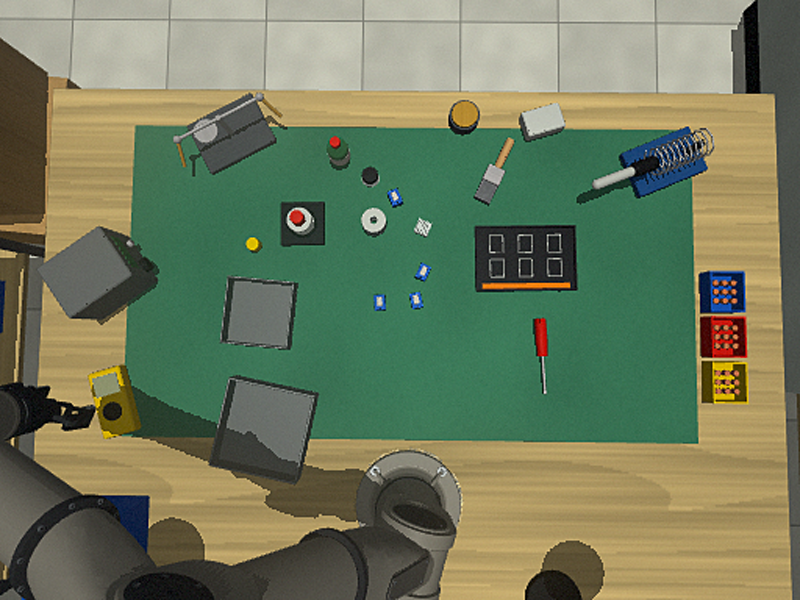

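The scene view shows 4 blue relays, full spool, holder with red cap on the empty spool, two grey bins and a yellow decoy cap. Top view (800-px): relays at (395,198), (423,271), (417,300), (379,302). Holder at (300,222), full spool (373,220), tray (525,258). Bins are at (260,313), smaller, and (265,428), larger.

```bash
cat > h.py <<'E'
from bench import r
import cv2,numpy as np
def K(n):
    c=r.get_calibration(n); f=192/np.tan(np.radians(c["vertical_fov"]/2)); return c,f
def pts(n,d):
    c,f=K(n); v,u=np.mgrid[0:384,0:512]
    X=np.stack([(u-c["cx"])/f*d,(v-c["cy"])/f*d,d],-1)
    return (X-c["t"])@c["R"]   # R^T (X-t)
def ray(n,uv,z):
    c,f=K(n); dc=np.array([(uv[0]-c["cx"])/f,(uv[1]-c["cy"])/f,1.])
    o=-c["R"].T@c["t"]; w=c["R"].T@dc; s=(z-o[2])/w[2]; return o+s*w
def proj(n,X):
    c,f=K(n); x=c["R"]@np.asarray(X)+c["t"]; return np.array([c["cx"]+f*x[0]/x[2],c["cy"]+f*x[1]/x[2]])
E
python3 - <<'E'
from h import *
for n in("scene","top"):
    p,d=r.grab_frame(n); P=pts(n,d); np.save(f"P_{n}.npy",P); np.save(f"I_{n}.npy",p)
    for l in ["relay0_mid","cap_mid","core_mid","spool_mid","bin","tray","spindle","mark0","jar","flask","driver","brush","heatsink"]:
        for m in r.masks_of(l,n):
            if m["p"]<.15: continue
            k=m["pixels"]&(d>0); Q=P[k]
            if len(Q)==0: continue
            zt=np.percentile(Q[:,2],90); T=Q[Q[:,2]>zt-.006]
            print(n,l,round(m["p"],2),np.round(m["at"]),k.sum(),"med",np.round(np.median(Q,0),3),"ztop",round(zt,4),"topmean",np.round(T.mean(0),4),"ext",np.round(np.ptp(Q,axis=0),3))
E
```

```text
scene cap_mid 0.65 [340. 320.] 228 med [0.585 0.361 0.029] ztop 0.0319 topmean [0.5804 0.3592 0.0303] ext [0.045 0.036 0.034]
scene cap_mid 0.56 [177. 181.] 2781 med [ 0.559 -0.256  0.005] ztop 0.009 topmean [ 0.5586 -0.2582  0.0061] ext [0.165 0.25  0.017]
scene cap_mid 0.51 [288. 289.] 209 med [0.636 0.255 0.083] ztop 0.0862 topmean [0.6322 0.252  0.0845] ext [0.028 0.027 0.033]
scene cap_mid 0.34 [258. 205.] 173 med [ 0.461 -0.009  0.019] ztop 0.0236 topmean [ 0.458  -0.0111  0.0222] ext [0.056 0.038 0.029]
scene core_mid 0.97 [282. 302.] 522 med [0.642 0.261 0.023] ztop 0.0558 topmean [0.6378 0.2561 0.0547] ext [0.058 0.055 0.051]
scene core_mid 0.68 [177. 180.] 2942 med [ 0.559 -0.256  0.005] ztop 0.0089 topmean [ 0.5582 -0.2587  0.006 ] ext [0.175 0.254 0.017]
scene core_mid 0.2 [239. 216.] 168 med [ 0.526 -0.023  0.021] ztop 0.0245 topmean [ 0.523  -0.0268  0.0225] ext [0.04  0.036 0.025]
scene spool_mid 0.85 [236. 257.] 602 med [0.64  0.093 0.042] ztop 0.0458 topmean [0.6343 0.086  0.0446] ext [0.083 0.087 0.052]
scene bin 0.76 [375. 274.] 4457 med [0.417 0.34  0.007] ztop 0.
[... 3553 characters left out ...]
p 0.0345 topmean [0.739  0.0942 0.0324] ext [0.037 0.036 0.039]
top flask 0.79 [217.  97.] 208 med [0.779 0.162 0.076] ztop 0.11 topmean [0.7885 0.1654 0.1102] ext [0.046 0.046 0.102]
top driver 0.49 [344. 218.] 200 med [ 0.371 -0.296  0.023] ztop 0.0271 topmean [ 0.3772 -0.2951  0.0246] ext [0.136 0.032 0.03 ]
top brush 0.59 [316. 114.] 371 med [ 0.743 -0.189  0.018] ztop 0.0222 topmean [ 0.7474 -0.1896  0.0196] ext [0.148 0.083 0.028]
top heatsink 0.56 [270. 145.] 59 med [ 0.623 -0.027  0.007] ztop 0.0191 topmean [ 0.6228 -0.0262  0.0178] ext [0.031 0.029 0.024]
top heatsink 0.31 [316. 113.] 408 med [ 0.743 -0.189  0.018] ztop 0.022 topmean [ 0.7474 -0.1893  0.0196] ext [0.151 0.09  0.028]
```

```bash
python3 - <<'E'
from h import *
I=np.load("I_top.npy"); P=np.load("P_top.npy")
c=I[100:240,130:290,::-1]; cv2.imwrite("pics/cropT.png",cv2.resize(c,None,fx=5,fy=4.28*5/4.28/1.17,interpolation=cv2.INTER_CUBIC))
J=np.load("I_scene.npy"); c=J[170:350,180:440,::-1]; cv2.imwrite("pics/cropS.png",cv2.resize(c,None,fx=3,fy=3,interpolation=cv2.INTER_CUBIC))
for n in("top","scene"):
    I=np.load(f"I_{n}.npy"); P=np.load(f"P_{n}.npy"); h=cv2.cvtColor(I,cv2.COLOR_RGB2HSV)
    m=((h[...,0]>100)&(h[...,0]<130)&(h[...,1]>140)&(h[...,2]>60)).astype(np.uint8)
    m=cv2.morphologyEx(m,cv2.MORPH_CLOSE,np.ones((3,3)))
    k,L,S,C=cv2.connectedComponentsWithStats(m)
    for i in range(1,k):
        if 15<S[i,4]<400:
            Q=P[L==i]; T=Q[(Q[:,2]>.016)&(Q[:,2]<.03)]
            if len(T)<8 or abs(T[:,1].mean())>.5: continue
            # contour ray hits at z=.022
            print(n,np.round(C[i]),S[i,4],len(T),np.round(T.mean(0),4),"zmed",round(np.median(T[:,2]),4),cv2.minAreaRect((T[:,:2]*1000).astype(np.float32)))
E
```

```text
top [252. 126.] 51 49 [0.6904 0.0371 0.0219] zmed 0.0222 ((691.8782348632812, 37.609703063964844), (34.1893424987793, 23.91266441345215), 23.554786682128906)
top [270. 174.] 54 50 [ 0.5199 -0.0289  0.0224] zmed 0.0223 ((520.9027099609375, -28.888826370239258), (23.81410789489746, 33.82227325439453), 63.996849060058594)
top [266. 192.] 53 53 [ 0.4543 -0.0134  0.0221] zmed 0.0223 ((455.6339111328125, -13.140600204467773), (34.354637145996094, 24.120193481445312), 12.098367691040039)
top [243. 194.] 46 44 [0.4482 0.0689 0.0217] zmed 0.0219 ((449.0592956542969, 69.15702819824219), (31.95143699645996, 24.798524856567383), 0.751154363155365)
scene [261. 205.] 92 50 [ 0.4598 -0.007   0.0214] zmed 0.0218 ((457.12322998046875, -11.713886260986328), (36.42817306518555, 24.66918182373047), 11.179281234741211)
scene [240. 213.] 96 59 [ 0.5239 -0.0229  0.0213] zmed 0.0216 ((521.8172607421875, -26.722505569458008), (27.795669555664062, 35.802303314208984), 64.13705444335938)
scene [284. 219.] 107 71 [0.4536 0.0732 0.0212] zmed 0.0215 ((451.1264953613281, 71.0179672241211), (38.59130096435547, 25.605575561523438), 8.018932342529297)
scene [204. 261.] 129 88 [0.6937 0.0411 0.022 ] zmed 0.0224 ((692.448486328125, 38.021087646484375), (37.327659606933594, 26.858713150024414), 24.079742431640625)
```

View pics/cropT.png

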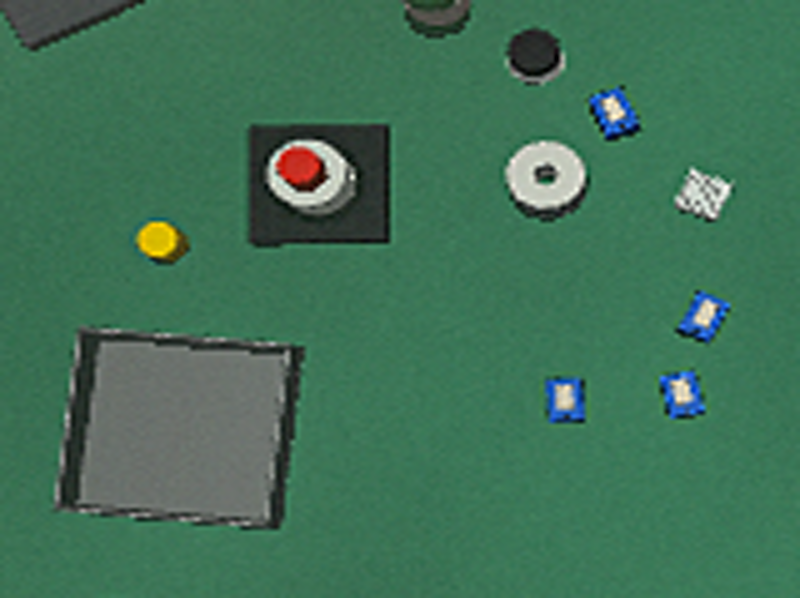

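View pics/cropS.png

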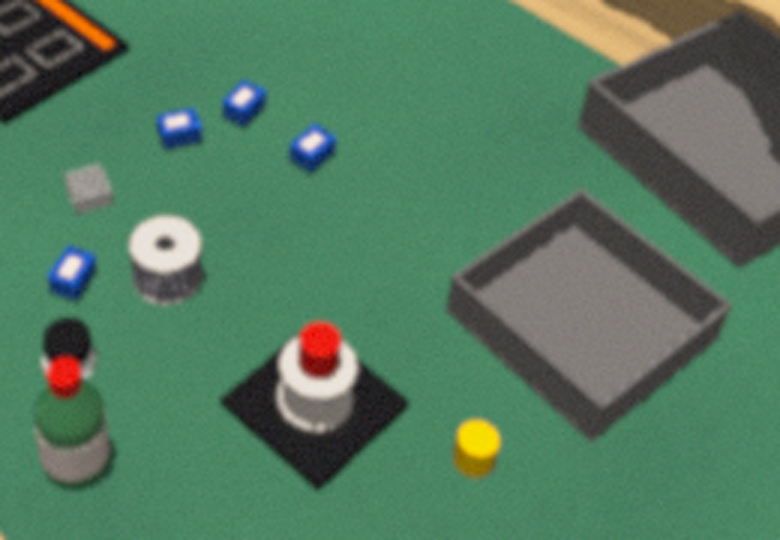

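```bash
cat > fit.py <<'E'
from h import *
def hullrect(n,m,z):
    cs,_=cv2.findContours(m.astype(np.uint8),cv2.RETR_EXTERNAL,cv2.CHAIN_APPROX_NONE); c=max(cs,key=cv2.contourArea)[:,0]
    Q=np.array([ray(n,p,z)[:2] for p in c])*1000
    return cv2.minAreaRect(Q.astype(np.float32)),Q
E
python3 - <<'E'
from fit import *
for n in("top","scene"):
    I=np.load(f"I_{n}.npy");P=np.load(f"P_{n}.npy");g=I.max(2); h=cv2.cvtColor(I,cv2.COLOR_RGB2HSV)
    near=lambda x,y,rr:(abs(P[...,0]-x)<rr)&(abs(P[...,1]-y)<rr)
    # tray
    m=near(.558,-.26,.14)&((g<70)|((h[...,0]<25)&(h[...,1]>150)&(I[...,0]>150)&(I[...,0]>I[...,1]*1.4)))&(P[...,0]>.47)
    m=cv2.morphologyEx(m.astype(np.uint8),cv2.MORPH_OPEN,np.ones((3,3)))
    print(n,"tray",hullrect(n,m,.008)[0])
    m=near(.632,.25,.09)&(g<70)&(P[...,2]<.03)
    m=cv2.morphologyEx(m.astype(np.uint8),cv2.MORPH_OPEN,np.ones((3,3)))
    print(n,"base",hullrect(n,m,.010)[0])
    # bin: rim points
    m=near(.42,.34,.12)&(P[...,2]>.040)&(P[...,2]<.05)
    Q=P[m][:,:2]*1000; print(n,"binrim",cv2.minAreaRect(Q.astype(np.float32)),len(Q))
    m=near(.42,.34,.12)&(P[...,2]>-.003)&(P[...,2]<.01)&(h[...,1]<40)
    print(n,"binfloor z",np.median(P[m][:,2]),P[m].mean(0))
    # red cap top, white tops
    red=((h[...,0]<8)|(h[...,0]>172))&(h[...,1]>150)&near(.632,.25,.06)
    T=P[red&(P[...,2]>.08)];print(n,"cap",T.mean(0),len(T))
    for nm,x,y,z in(("core",.632,.25,.054),("spool",.633,.083,.044)):
        m=near(x,y,.05)&(abs(P[...,2]-z)<.006)&(h[...,1]<60)&(g>120)
        T=P[m]; (cx,cy),rad=cv2.minEnclosingCircle((T[:,:2]*1000).astype(np.float32)); print(n,nm,T.mean(0),"enc",cx,cy,rad,len(T))
E
```

```text
top tray ((555.584228515625, -263.173095703125), (151.14248657226562, 229.94692993164062), 0.6126851439476013)
top base ((629.8734130859375, 248.1187744140625), (101.58251953125, 97.38771057128906), 1.4706027507781982)
top binrim ((424.54266357421875, 339.1072692871094), (150.67239379882812, 150.12998962402344), 84.93569946289062) 217
top binfloor z 0.003970527142737129 [0.42349768 0.34336715 0.00402514]
top cap [0.63022962 0.24910304 0.08413651] 55
top core [0.62842469 0.24667068 0.05409697] enc 631.0343627929688 249.8092803955078 27.285566329956055 101
top spool [0.63336814 0.08403424 0.04399141] enc 633.6038208007812 83.8194580078125 27.909744262695312 175
scene tray ((559.2406616210938, -262.8687744140625), (146.36830139160156, 235.40182495117188), 1.3186383247375488)
scene base ((632.0046997070312, 251.06814575195312), (99.56822204589844, 100.020751953125), 1.961221694946289)
scene binrim ((423.74871826171875, 339.2663879394531), (151.1913299560547, 154.53530883789062), 85.09115600585938) 594
scene binfloor z 0.004803291946304286 [0.41130946 0.33573746 0.0048522 ]
scene cap [0.63221254 0.25142932 0.08449637] 133
scene core [0.63708349 0.25541374 0.05464654] enc 631.32177734375 251.14776611328125 28.37587547302246 265
scene spool [0.63456496 0.08632137 0.04449785] enc 633.5093383789062 84.62818908691406 28.08289337158203 328
```

Candidates for the bin: scene (375,274) and (427,214). The first measures 150x150 mm, centred at (0.424,0.339), so it is the one meant. Caps: red at scene (288,289) on the holder is the one; yellow at (340,320) is the decoy. The crops confirm both. Heights match the text (cap top .084, core .054, spool .044, relays .022). Moving now.

```bash
cat > st.py <<'E'
from h import *
from scipy.spatial.transform import Rotation as Rn
import sys
o=r.get_obs();R=Rn.from_rotvec(o["orientation"]).as_matrix();y=np.degrees(np.arctan2(R[1,1],R[0,1]))
print("t",round(o["clock"],2),"tcp",np.round(o["tcp_pos"],4),"grasp",np.round(o["tcp_pos"]+.054*R[:,2],4),"yaw",round(y,2),"zaxis",np.round(R[:,2],3),"F",np.round(o["contact_force"],1),"w",round(o["grip_width"],4),"q7",round(o["joints"][6],2))
if len(sys.argv)>3:
    t=np.array([float(a) for a in sys.argv[1:4]]); R0=R
    w=float(sys.argv[4]) if len(sys.argv)>4 else y
    dy=(w-y+90)%180-90
    c,s=np.cos(np.radians(w if abs((w-y+180)%360-180)<1e-9+90 else w+180)),np.sin(np.radians(w if abs((w-y+180)%360-180)<90 else w+180))
    Rt=np.array([[ -s*-1,c,0],[-c,s,0],[0,0,-1]]); Rt=np.column_stack([np.cross([c,s,0],[0,0,-1]),[c,s,0],[0,0,-1]])
    print("d",np.round(t-o["tcp_pos"],4),"turn",np.round(Rn.from_matrix(Rt@R0.T).as_rotvec(),4))
E
python3 -m handwheel '[[[0.024,-0.0236,-0.006,0,0,0.048,0.06],[0.024,-0.0236,-0.006,0,0,0.048,0.06],[0.024,-0.0236,-0.006,0,0,0.048,0.06],[0.024,-0.0236,-0.006,0,0,0.048,0.06],[0.024,-0.0236,-0.006,0,0,0.048,0.06],[0.024,-0.0236,-0.006,0,0,0.048,0.06],[0.024,-0.0236,-0.006,0,0,0.048,0.06],[0.024,-0.0236,-0.006,0,0,0.048,0.06]]]' 30
python3 st.py .6312 .25 .2 90
```

```text
clock: 2.17
tcp_pos: [0.442, 0.4374, 0.2558]
orientation: [-0.014, 3.141, 0.0]
contact_force: [-0.2, 0.4, 0.1]
grip_width: 0.06
t 2.17 tcp [0.442  0.4374 0.2558] grasp [0.442  0.4374 0.2018] yaw 90.5 zaxis [ 0.  0. -1.] F [-0.2  0.4  0.1] w 0.06 q7 0.7
d [ 0.1892 -0.1874 -0.0558] turn [-0.0003  0.0003 -0.0087]
```

```bash

python3 -m handwheel '[[[0.0237,-0.0234,-0.007,0,0,0,0.06],[0.0237,-0.0234,-0.007,0,0,0,0.06],[0.0237,-0.0234,-0.007,0,0,0,0.06],[0.0237,-0.0234,-0.007,0,0,0,0.06],[0.0237,-0.0234,-0.007,0,0,0,0.06],[0.0237,-0.0234,-0.007,0,0,0,0.06],[0.0237,-0.0234,-0.007,0,0,0,0.06],[0.0233,-0.0236,-0.007,0,0,-0.009,0.06],[0,0,0,0,0,0,0.06]]]' 30
python3 st.py .6312 .25 .134 90
python3 - <<'E'
from h import *
for n in("scene","top"):
    p,d=r.grab_frame(n);np.save(f"P_{n}.npy",pts(n,d));np.save(f"I_{n}.npy",p)
    c=[288,250] if n=="scene" else [195,150]
    cv2.imwrite(f"pics/{n}1.png",cv2.resize(p[c[1]-75:c[1]+75,c[0]-100:c[0]+100,::-1],None,fx=4,fy=4,interpolation=cv2.INTER_CUBIC))
E
```

```text
clock: 2.92
tcp_pos: [0.6348, 0.2425, 0.1985]
orientation: [0.021, 3.14, -0.009]
contact_force: [0.2, -1.1, 0.5]
grip_width: 0.0596
t 2.92 tcp [0.6348 0.2425 0.1985] grasp [0.6349 0.2422 0.1445] yaw 89.25 zaxis [ 0.002 -0.006 -1.   ] F [ 0.2 -1.1  0.5] w 0.0596 q7 1.12
d [-0.0036  0.0075 -0.0645] turn [0.0055 0.0018 0.0131]
```

View pics/scene1.png

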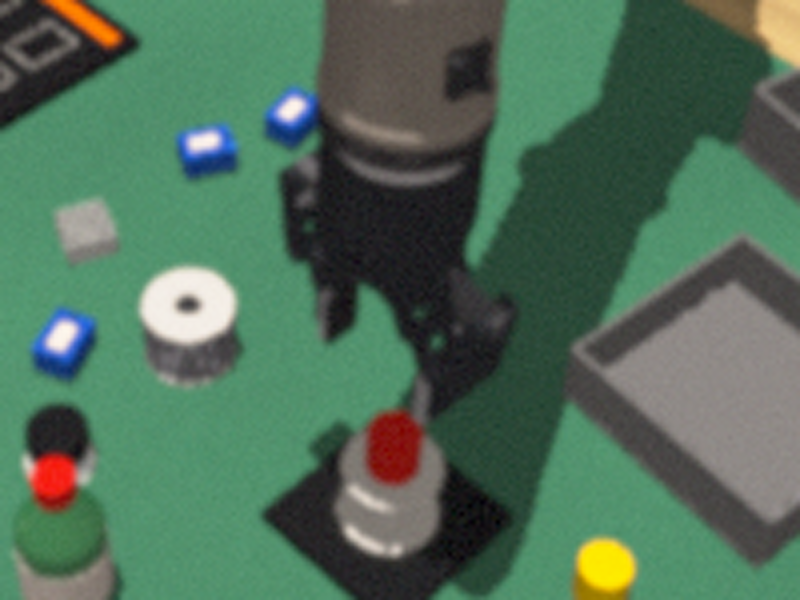

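View pics/top1.png

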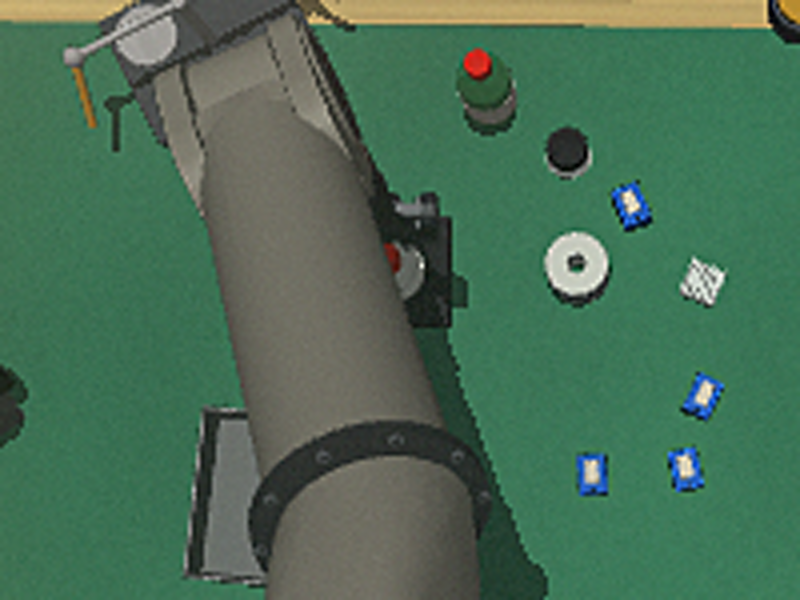

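The scene crop shows the open jaws above and a bit behind the red cap. In the top view the arm hides the holder, so only the scene camera helps there.

```bash

python3 -m handwheel '[[[0,0,0,0,0,0,0.06],[0,0,0,0,0,0,0.06],[0,0,0,0,0,0,0.06]]]' 30 >/dev/null
python3 st.py .6312 .25 .134 90
```

```text
t 3.27 tcp [0.6294 0.253  0.2003] grasp [0.6294 0.2531 0.1463] yaw 89.99 zaxis [ 0.     0.001 -1.   ] F [ 0.1 -0.6  0.2] w 0.0601 q7 1.12
d [ 0.0018 -0.003  -0.0663] turn [-0.001   0.      0.0002]
```

```bash

python3 -m handwheel '[[[0,-0.0005,-0.013,0,0,0,0.06],[0,0,-0.013,0,0,0,0.06],[0,0,-0.013,0,0,0,0.06],[0,0,-0.012,0,0,0,0.06],[0,0,-0.008,0,0,0,0.06],[0,0,-0.005,0,0,0,0.06],[0,0,0,0,0,0,0.06],[0,0,0,0,0,0,0.06],[0,0,0,0,0,0,0.06]]]' 30 >/dev/null
python3 st.py .6312 .25 .134 90
python3 - <<'E'
from h import *
for n in("scene",):
    p,d=r.grab_frame(n);c=[288,250]
    cv2.imwrite(f"pics/{n}2.png",cv2.resize(p[c[1]-75:c[1]+75,c[0]-100:c[0]+100,::-1],None,fx=4,fy=4,interpolation=cv2.INTER_CUBIC))
E
```

```text
t 4.02 tcp [0.6306 0.2509 0.1365] grasp [0.6307 0.2509 0.0825] yaw 89.83 zaxis [ 0.001  0.    -1.   ] F [ 0.3  0.1 -0.9] w 0.0599 q7 1.12
d [ 0.0006 -0.0009 -0.0025] turn [-0.0005  0.0009  0.0029]
```

View pics/scene2.png

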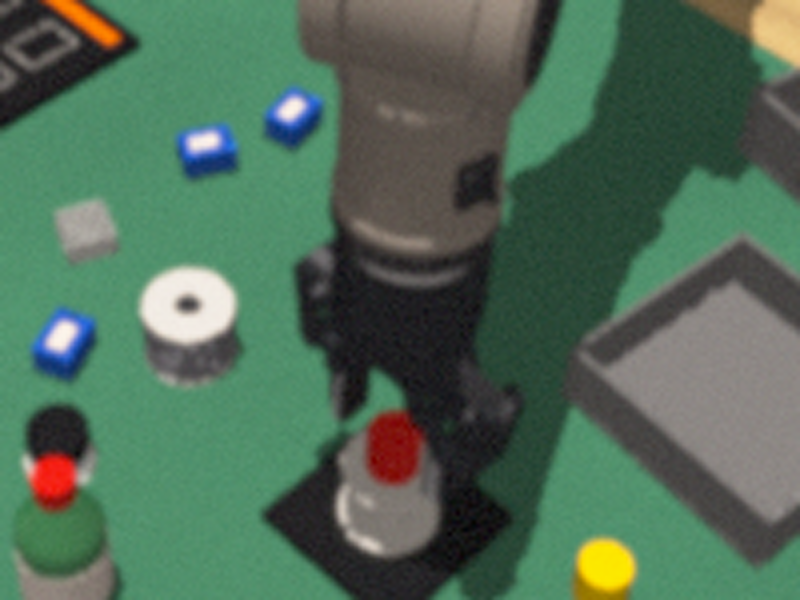

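Jaws straddle the cap at crop (395,430) with tips below its top. Lowering 4 mm and closing.

```bash

python3 -m handwheel '[[[0.0005,-0.0005,-0.004,0,0,0,0.06],[0,0,0,0,0,0,0.02],[0,0,0,0,0,0,0.02],[0,0,0,0,0,0,0.02],[0,0,0,0,0,0,0.02],[0,0,0,0,0,0,0.02],[0,0,0,0,0,0,0.02]]]' 30
python3 st.py .6312 .25 .134 90
python3 -m handwheel '[[[0,0,0.01,0,0,0,0.02],[0,0,0.01,0,0,0,0.02],[0,0,0.015,0,0,0,0.02],[0,0,0.015,0,0,0,0.02],[0,0,0,0,0,0,0.02],[0,0,0,0,0,0,0.02]]]' 30
python3 - <<'E'
from h import *
for n in("scene",):
    p,d=r.grab_frame(n);c=[288,250]
    cv2.imwrite(f"pics/{n}3.png",cv2.resize(p[c[1]-75:c[1]+75,c[0]-100:c[0]+100,::-1],None,fx=4,fy=4,interpolation=cv2.INTER_CUBIC))
E
```

```text
clock: 4.65
tcp_pos: [0.6308, 0.2502, 0.1321]
orientation: [0.004, 3.141, 0.0]
contact_force: [-0.5, -0.8, 1.1]
grip_width: 0.029
t 4.65 tcp [0.6308 0.2502 0.1321] grasp [0.6308 0.2502 0.0781] yaw 89.84 zaxis [ 0.  0. -1.] F [-0.5 -0.8  1.1] w 0.029 q7 1.13
d [ 0.0004 -0.0002  0.0019] turn [-0.0001  0.0003  0.0029]
clock: 5.15
tcp_pos: [0.6313, 0.2506, 0.1835]
orientation: [0.004, 3.139, 0.002]
contact_force: [1.2, -0.6, -1.8]
grip_width: 0.0291
```

View pics/scene3.png

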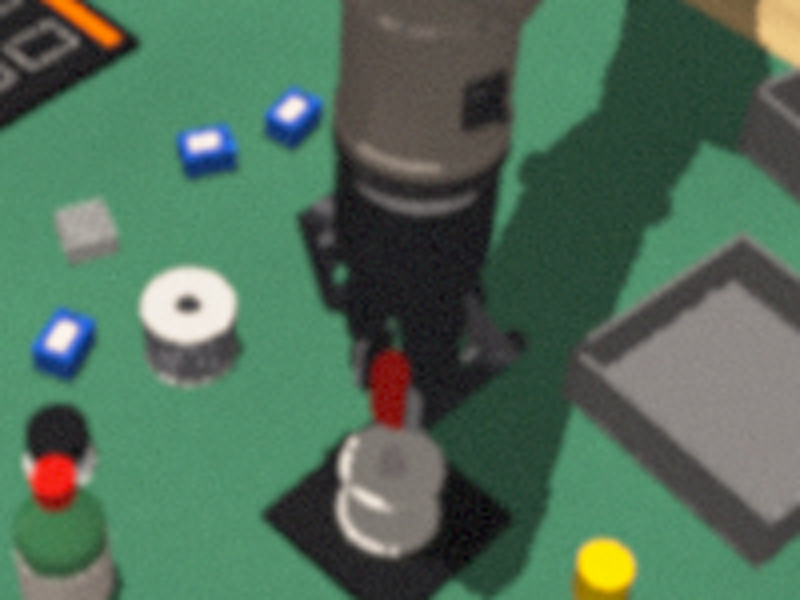

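The cap is held clear of the spindle at crop (390,390). Parking it on bare mat at (0.53,0.17).

```bash

python3 -m handwheel '[[[-0.01,-0.008,0,0,0,0,0.02],[-0.02,-0.016,0,0,0,0,0.02],[-0.02,-0.016,0,0,0,0,0.02],[-0.02,-0.016,-0.01,0,0,0,0.02],[-0.02,-0.016,-0.015,0,0,0,0.02],[-0.01,-0.008,-0.02,0,0,0,0.02],[0,0,-0.02,0,0,0,0.02],[0,0,-0.015,0,0,0,0.02],[0,0,0,0,0,0,0.02],[0,0,0,0,0,0,0.02]]]' 30
python3 st.py .53 .17 .079 90
```

```text
clock: 6.03
tcp_pos: [0.5298, 0.1699, 0.1009]
orientation: [-0.004, -3.139, 0.002]
contact_force: [0.8, 0.2, -0.0]
grip_width: 0.0292
t 6.03 tcp [0.5298 0.1699 0.1009] grasp [0.5297 0.1699 0.0469] yaw 89.85 zaxis [-0.003 -0.001 -1.   ] F [ 0.8  0.2 -0. ] w 0.0292 q7 1.17
d [ 0.0002  0.0001 -0.0219] turn [ 0.0011 -0.0027  0.0027]
```

```bash

python3 -m handwheel '[[[0,0,-0.01,0,0,0,0.02],[0,0,-0.007,0,0,0,0.02],[0,0,-0.004,0,0,0,0.02],[0,0,-0.001,0,0,0,0.02],[0,0,0,0,0,0,0.02],[0,0,0,0,0,0,0.05],[0,0,0,0,0,0,0.05],[0,0,0,0,0,0,0.05],[0,0,0,0,0,0,0.05]]]' 30
python3 st.py 
python3 -m handwheel '[[[0,0,0.01,0,0,0,0.06],[0,0,0.02,0,0,0,0.08],[0,0,0.03,0,0,0,0.08],[0,0,0.03,0,0,0,0.08],[0.02,0.016,0,0,0,0,0.08],[0.02,0.016,0,0,0,0,0.08],[0.02,0.016,0,0,0,0,0.08],[0.02,0.016,0,0,0,0,0.08],[0.021,0.016,0,0,0,0,0.08],[0,0,0,0,0,0,0.08]]]' 30
python3 -m handwheel '[[[0,0,0,0,0,0,0.08],[0,0,0,0,0,0,0.08],[0,0,0,0,0,0,0.08]]]' 30
python3 st.py .631 .25 .1 90
python3 - <<'E'
from h import *
for n in("scene",):
    p,d=r.grab_frame(n);c=[288,250];np.save("P_scene.npy",pts(n,d));np.save("I_scene.npy",p)
    cv2.imwrite(f"pics/{n}4.png",cv2.resize(p[c[1]-75:c[1]+75,c[0]-100:c[0]+100,::-1],None,fx=4,fy=4,interpolation=cv2.INTER_CUBIC))
E
```

```text
clock: 6.78
tcp_pos: [0.5309, 0.1703, 0.0802]
orientation: [0.004, 3.141, 0.0]
contact_force: [-0.1, 0.4, 0.1]
grip_width: 0.0502
t 6.78 tcp [0.5309 0.1703 0.0802] grasp [0.5309 0.1703 0.0262] yaw 89.84 zaxis [ 0.001  0.    -1.   ] F [-0.1  0.4  0.1] w 0.0502 q7 1.17
clock: 7.62
tcp_pos: [0.6346, 0.2542, 0.1712]
orientation: [0.0, 3.138, 0.005]
contact_force: [-0.0, 0.6, 0.4]
grip_width: 0.08
clock: 7.87
tcp_pos: [0.6309, 0.2491, 0.1701]
orientation: [-0.006, -3.141, 0.001]
contact_force: [0.1, -0.4, -0.5]
grip_width: 0.0798
t 7.87 tcp [0.6309 0.2491 0.1701] grasp [0.6309 0.2491 0.1161] yaw 89.8 zaxis [-0.001 -0.001 -1.   ] F [ 0.1 -0.4 -0.5] w 0.0798 q7 1.13
d [ 0.0001  0.0009 -0.0701] turn [ 0.0008 -0.0008  0.0036]
```

View pics/scene4.png

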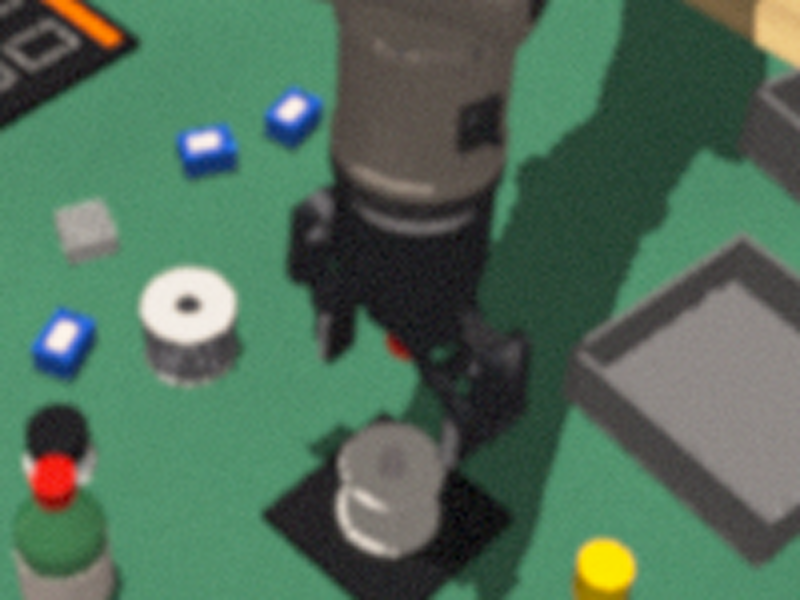

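Cap gone from the holder; the white empty spool at crop (390,490) is free and the cap stands behind the gripper at (400,345). Descending on the empty spool.

```bash

python3 -m handwheel '[[[0,0.0005,-0.014,0,0,0,0.08],[0,0,-0.014,0,0,0,0.08],[0,0,-0.014,0,0,0,0.08],[0,0,-0.012,0,0,0,0.08],[0,0,-0.01,0,0,0,0.08],[0,0,-0.008,0,0,0,0.08],[0,0,-0.008,0,0,0,0.08],[0,0,0,0,0,0,0.08],[0,0,0,0,0,0,0.08]]]' 30
python3 st.py .631 .25 .09 90
python3 - <<'E'
from h import *
for n in("scene",):
    p,d=r.grab_frame(n);c=[288,250];np.save("P_scene.npy",pts(n,d));np.save("I_scene.npy",p)
    cv2.imwrite(f"pics/{n}5.png",cv2.resize(p[c[1]-75:c[1]+75,c[0]-100:c[0]+100,::-1],None,fx=4,fy=4,interpolation=cv2.INTER_CUBIC))
E
```

```text
clock: 8.67
tcp_pos: [0.6316, 0.2506, 0.0895]
orientation: [-0.004, -3.141, 0.0]
contact_force: [0.5, 0.4, 0.6]
grip_width: 0.0801
t 8.67 tcp [0.6316 0.2506 0.0895] grasp [0.6316 0.2506 0.0355] yaw 89.84 zaxis [-0.001 -0.    -1.   ] F [0.5 0.4 0.6] w 0.0801 q7 1.13
d [-0.0006 -0.0006  0.0005] turn [ 0.0003 -0.0005  0.0029]
```

View pics/scene5.png

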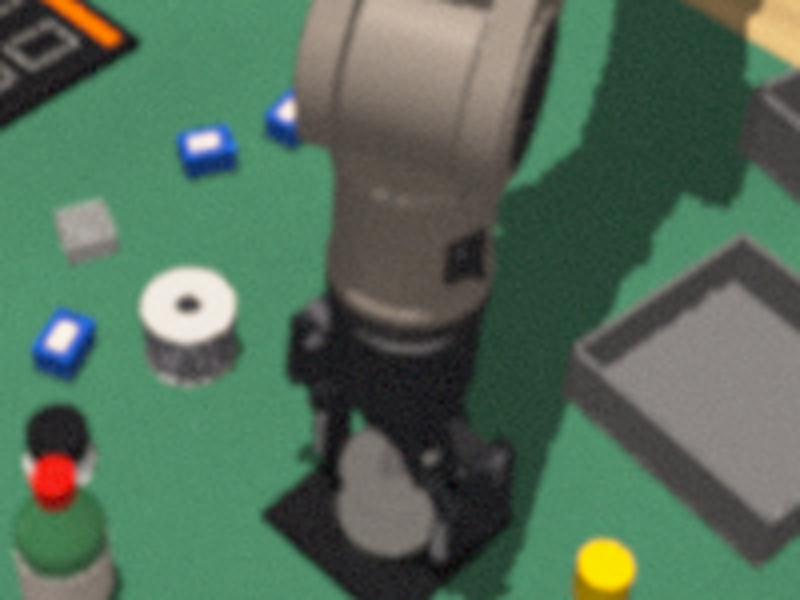

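Jaws straddle the empty spool. Close and lift.

```bash

python3 -m handwheel '[[[0,0,0,0,0,0,0.045],[0,0,0,0,0,0,0.045],[0,0,0,0,0,0,0.045],[0,0,0,0,0,0,0.045],[0,0,0,0,0,0,0.045],[0,0,0,0,0,0,0.045]]]' 40
python3 st.py .631 .25 .09 90
python3 -m handwheel '[[[0,0,0.008,0,0,0,0.045],[0,0,0.012,0,0,0,0.045],[0,0,0.015,0,0,0,0.045],[0,0,0.015,0,0,0,0.045],[0,0,0.015,0,0,0,0.045],[0,0,0.01,0,0,0,0.045],[0,0,0.01,0,0,0,0.045],[0,0,0,0,0,0,0.045]]]' 40
python3 st.py .4242 .3392 .18 85
python3 - <<'E'
from h import *
for n in("scene",):
    p,d=r.grab_frame(n);c=[288,250];np.save("P_scene.npy",pts(n,d));np.save("I_scene.npy",p)
    cv2.imwrite(f"pics/{n}6.png",cv2.resize(p[c[1]-75:c[1]+75,c[0]-100:c[0]+100,::-1],None,fx=4,fy=4,interpolation=cv2.INTER_CUBIC))
E
```

```text
clock: 9.22
tcp_pos: [0.6322, 0.2509, 0.0911]
orientation: [0.005, 3.14, 0.001]
contact_force: [-1.8, -1.1, 6.9]
grip_width: 0.0533
t 9.22 tcp [0.6322 0.2509 0.0911] grasp [0.6323 0.2509 0.0371] yaw 89.83 zaxis [ 0.001  0.001 -1.   ] F [-1.8 -1.1  6.9] w 0.0533 q7 1.13
d [-0.0012 -0.0009 -0.0011] turn [-0.0007  0.0013  0.003 ]
clock: 9.88
tcp_pos: [0.6329, 0.2512, 0.178]
orientation: [0.005, 3.138, 0.003]
contact_force: [0.1, 0.2, -0.1]
grip_width: 0.0536
t 9.88 tcp [0.6329 0.2512 0.178 ] grasp [0.6331 0.2513 0.124 ] yaw 89.83 zaxis [ 0.004  0.002 -1.   ] F [ 0.1  0.2 -0.1] w 0.0536 q7 1.13
d [-0.2087  0.088   0.002 ] turn [-0.0017  0.004  -0.0843]
```

View pics/scene6.png

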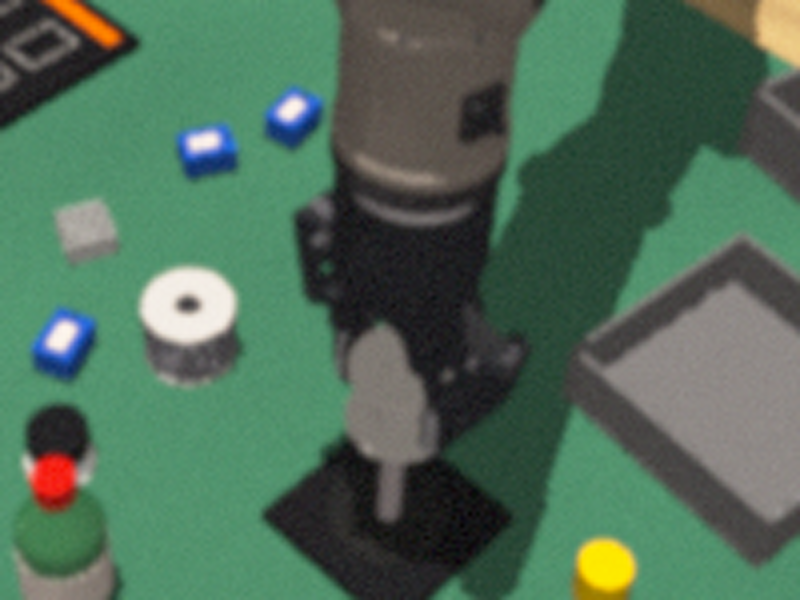

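The spool is lifted off; bare spindle shows at crop (390,490). Over to the bin.

```bash

python3 -m handwheel '[[[-0.012,0.005,0,0,0,0,0.045],[-0.028,0.012,0,0,0,-0.014,0.045],[-0.028,0.012,0,0,0,-0.014,0.045],[-0.028,0.012,0,0,0,-0.014,0.045],[-0.028,0.012,0,0,0,-0.014,0.045],[-0.028,0.012,0,0,0,-0.014,0.045],[-0.028,0.012,0,0,0,-0.014,0.045],[-0.0167,0.007,0,0,0,0,0.045],[-0.011,0.004,0,0,0,0,0.045],[0,0,0,0,0,0,0.045]]]' 40
python3 -m handwheel '[[[0,0,-0.01,0,0,0,0.045],[0,0,-0.02,0,0,0,0.045],[0,0,-0.02,0,0,0,0.045],[0,0,-0.015,0,0,0,0.045],[0,0,0,0,0,0,0.045],[0,0,0,0,0,0,0.045]]]' 40
python3 st.py .4242 .3392 .09 85
python3 - <<'E'
from h import *
for n in("scene",):
    p,d=r.grab_frame(n);c=[350,250];np.save("P_scene.npy",pts(n,d));np.save("I_scene.npy",p)
    cv2.imwrite(f"pics/{n}7.png",cv2.resize(p[c[1]-75:c[1]+75,c[0]-100:c[0]+100,::-1],None,fx=4,fy=4,interpolation=cv2.INTER_CUBIC))
E
```

```text
clock: 10.77
tcp_pos: [0.4205, 0.3398, 0.1741]
orientation: [-0.129, -3.136, 0.002]
contact_force: [0.3, 0.4, -1.2]
grip_width: 0.0537
clock: 11.27
tcp_pos: [0.4249, 0.3373, 0.1087]
orientation: [-0.14, -3.138, 0.003]
contact_force: [-0.7, 0.7, 0.7]
grip_width: 0.0535
t 11.27 tcp [0.4249 0.3373 0.1087] grasp [0.4248 0.3372 0.0547] yaw 84.9 zaxis [-0.001 -0.002 -1.   ] F [-0.7  0.7  0.7] w 0.0535 q7 0.72
d [-0.0007  0.0019 -0.0187] turn [ 0.0021 -0.0011  0.0018]
```

View pics/scene7.png

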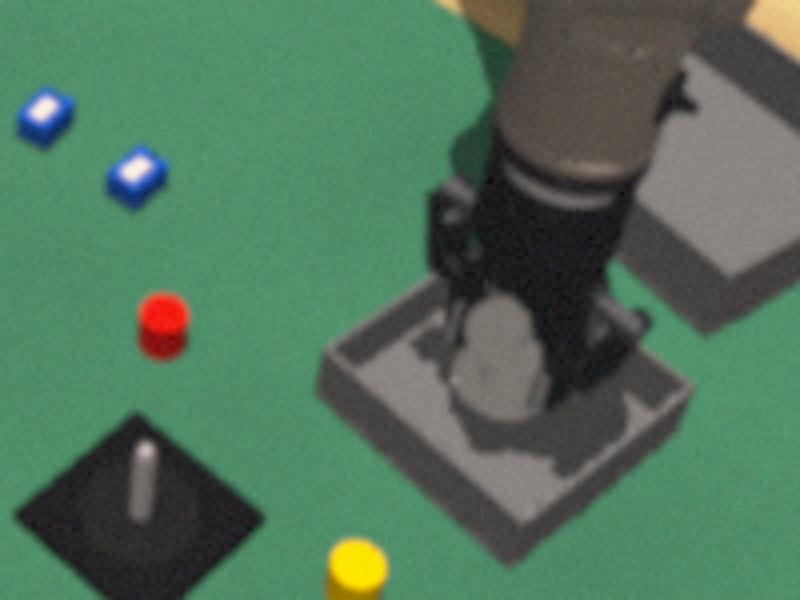

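Spool hangs inside the bin's walls; the cap stands upright on the mat at (162,325). Lower 21 mm and release.

```bash

python3 -m handwheel '[[[0,0.001,-0.008,0,0,0,0.045],[0,0.001,-0.008,0,0,0,0.045],[0,0,-0.005,0,0,0,0.045],[0,0,0,0,0,0,0.045],[0,0,0,0,0,0,0.045],[0,0,0,0,0,0,0.075],[0,0,0,0,0,0,0.075],[0,0,0,0,0,0,0.075],[0,0,0,0,0,0,0.075]]]' 40
python3 -m handwheel '[[[0,0,0.01,0,0,0,0.08],[0,0,0.02,0,0,0,0.08],[0,0,0.03,0,0,0,0.08],[0,0,0.04,0,0,0,0.08],[0,0,0.03,0,0,0,0.08],[-0.01,0,0.01,0,0,0,0.08],[0,0,0,0,0,0,0.08],[0,0,0,0,0,0,0.08]]]' 40
python3 st.py .6338 .084 .2 90
cat > look.py <<'E'
from h import *
import sys
tag=sys.argv[1]
for n in("scene","top"):
    p,d=r.grab_frame(n);np.save(f"P_{n}.npy",pts(n,d));np.save(f"I_{n}.npy",p)
a=np.load("I_scene.npy")[130:350,150:450,::-1];b=np.load("I_top.npy")[80:270,130:390,::-1]
cv2.imwrite(f"pics/s_{tag}.png",cv2.resize(a,(800,587),interpolation=cv2.INTER_CUBIC));cv2.imwrite(f"pics/t_{tag}.png",cv2.resize(b,(800,585),interpolation=cv2.INTER_CUBIC))
E
python3 look.py a
```

```text
clock: 12.07
tcp_pos: [0.4241, 0.3408, 0.0892]
orientation: [0.136, 3.138, 0.001]
contact_force: [-0.1, -1.0, 1.1]
grip_width: 0.0753
clock: 12.73
tcp_pos: [0.4135, 0.3408, 0.2296]
orientation: [0.135, 3.138, 0.002]
contact_force: [0.1, 0.2, -0.5]
grip_width: 0.0801
t 12.73 tcp [0.4135 0.3408 0.2296] grasp [0.4136 0.3409 0.1756] yaw 85.07 zaxis [ 0.001  0.001 -1.   ] F [ 0.1  0.2 -0.5] w 0.0801 q7 0.7
d [ 0.2203 -0.2568 -0.0296] turn [-0.0012  0.0007  0.086 ]
```

View pics/s_a.png

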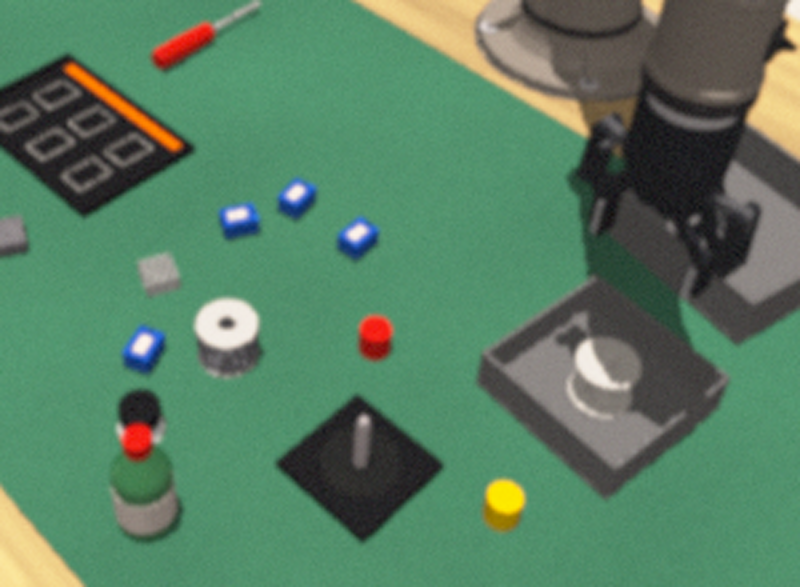

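View pics/t_a.png

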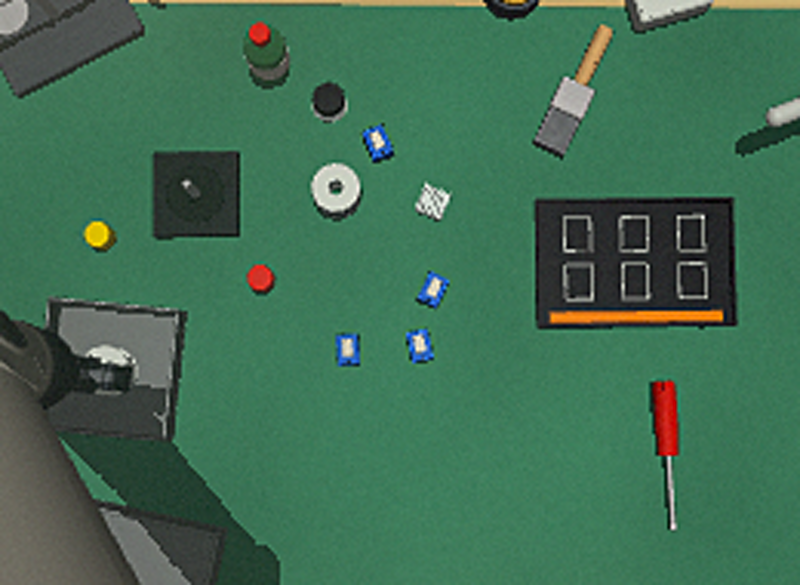

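Empty spool stands upright in the bin; cap and full spool are clear in both views. Measuring the bare holder, the spool, the cap (whose true place the arm knows), and the printed outlines.

```bash
cat > meas.py <<'E'
from fit import *
def cyl(n,I,P,x,y,z,colm):
    m=(abs(P[...,0]-x)<.05)&(abs(P[...,1]-y)<.05)&(abs(P[...,2]-z)<.006)&colm
    T=P[m]
    if len(T)<10: return None
    (cx,cy),rad=cv2.minEnclosingCircle((T[:,:2]*1000).astype(np.float32)); return np.round([cx,cy,rad],1),np.round(T.mean(0)*1000,1),len(T)
if __name__=="__main__":
  for n in("top","scene"):
    I=np.load(f"I_{n}.npy");P=np.load(f"P_{n}.npy");g=I.max(2); h=cv2.cvtColor(I,cv2.COLOR_RGB2HSV)
    near=lambda x,y,rr:(abs(P[...,0]-x)<rr)&(abs(P[...,1]-y)<rr)
    red=((h[...,0]<8)|(h[...,0]>172))&(h[...,1]>150)
    print(n,"cap",cyl(n,I,P,.53,.17,.030,red)); print(n,"spool",cyl(n,I,P,.634,.084,.044,(h[...,1]<60)&(g>120)))
    m=near(.632,.25,.09)&(g<75)&(P[...,2]<.03); m=cv2.morphologyEx(m.astype(np.uint8),cv2.MORPH_CLOSE,np.ones((7,7)));m=cv2.morphologyEx(m,cv2.MORPH_OPEN,np.ones((3,3)))
    print(n,"base",hullrect(n,m,.010)[0])
    # spindle tip
    m=near(.631,.25,.03)&(P[...,2]>.03)&(P[...,2]<.08); T=P[m]; print(n,"spindle pts",len(T),np.round(T[T[:,2]>.06].mean(0)*1000,1),np.round(T.mean(0)*1000,1),"zmax",T[:,2].max())
    # outlines: white closed contours within tray
    m=(near(.556,-.263,.12)&(P[...,0]>.485)&(P[...,0]<.63)&(g>75)&(h[...,1]<80)&(P[...,2]<.012)).astype(np.uint8)
    k,L,S,C=cv2.connectedComponentsWithStats(m,connectivity=8)
    for i in range(1,k):
        if S[i,4]>20: 
            (rc,Q)=hullrect(n,L==i,.004); print(n,"mark",np.round(rc[0],1),np.round(rc[1],1),round(rc[2],1),S[i,4])
E
python3 meas.py
```

```text
top cap (array([530.9, 170.2,  14.4]), array([531.2, 169.4,  30.2]), 53)
top spool (array([633.2,  84.6,  28.6]), array([633.2,  84. ,  43.9]), 179)
top base ((629.8953247070312, 248.3802032470703), (101.95359802246094, 97.39451599121094), 1.1743944883346558)
top spindle pts 18 [629.6 249.   66.5] [629.9 247.8  58.1] zmax 0.07228625714791245
top mark [ 592.7 -330.1] [43.5 32.3] 0.6 44
top mark [ 589.5 -197.7] [40.1 32.3] 0.0 44
top mark [ 590.2 -262.3] [32.3 40.3] 89.8 48
top mark [ 533.5 -197.7] [43.5 32.2] 0.0 60
top mark [ 534.2 -265.4] [43.2 32.2] 0.6 48
top mark [ 536.7 -330. ] [32.2 40.2] 89.6 44
scene cap (array([532.4, 171.9,  15.1]), array([533.1, 172.2,  30.1]), 111)
scene spool (array([633.2,  83.7,  29.3]), array([634.6,  86. ,  44.3]), 332)
scene base ((631.8597412109375, 251.32064819335938), (99.5677719116211, 99.66487884521484), 1.7120368480682373)
scene spindle pts 73 [632.7 251.2  65.7] [633.5 252.2  52.8] zmax 0.0713776005419112
scene mark [ 534.5 -332.9] [48.7 40.2] 2.9 82
scene mark [ 590.5 -331.1] [37.9 47.3] 89.5 86
scene mark [ 533.3 -266.5] [38.7 46.5] 88.9 87
scene mark [ 589.1 -265.1] [48.1 39.3] 3.8 100
scene mark [ 530.8 -200.1] [49.  39.2] 2.2 101
scene mark [ 587.5 -198.8] [48.3 39.4] 1.6 103
```

Arm-known cap place (.531,.170) agrees with the top camera (.531,.170); the scene camera reads about +1.5 mm in both axes. Spindle ≈ (.6305,.2495), spool (.633,.084); outlines row 1 ≈ (.5325,-.1985), (.534,-.2645), (.5355,-.3305), tray yaw ≈ 1.4°. Going to the full spool.

```bash

python3 -m handwheel '[[[0.01,-0.012,0,0,0,0.01,0.08],[0.022,-0.026,0,0,0,0.01,0.08],[0.025,-0.029,0,0,0,0.01,0.08],[0.025,-0.029,0,0,0,0.01,0.08],[0.025,-0.029,-0.01,0,0,0.01,0.08],[0.025,-0.029,-0.01,0,0,0.01,0.08],[0.025,-0.029,-0.01,0,0,0.01,0.08],[0.025,-0.029,-0.01,0,0,0.01,0.08],[0.022,-0.026,-0.01,0,0,0.006,0.08],[0.0163,-0.0188,-0.01,0,0,0,0.08]]]' 40
python3 -m handwheel '[[[0,0,0,0,0,0,0.08],[0,0,0,0,0,0,0.08],[0,0,0,0,0,0,0.08],[0,0,0,0,0,0,0.08]]]' 40
python3 st.py .6333 .0842 .08 90

```

```text
clock: 13.67
tcp_pos: [0.6354, 0.0796, 0.1664]
orientation: [-0.006, -3.139, 0.004]
contact_force: [0.7, 0.2, 0.0]
grip_width: 0.0802
clock: 14.0
tcp_pos: [0.6334, 0.0855, 0.1683]
orientation: [0.002, -3.14, -0.001]
contact_force: [-0.5, 0.5, 0.3]
grip_width: 0.0799
t 14.0 tcp [0.6334 0.0855 0.1683] grasp [0.6334 0.0855 0.1143] yaw 90.07 zaxis [-0.001  0.001 -1.   ] F [-0.5  0.5  0.3] w 0.0799 q7 1.4
d [-0.0001 -0.0013 -0.0883] turn [-0.0006 -0.0014 -0.0012]
```

```bash

python3 -m handwheel '[[[0,-0.001,-0.014,0,0,0,0.08],[0,0,-0.016,0,0,0,0.08],[0,0,-0.016,0,0,0,0.08],[0,0,-0.014,0,0,0,0.08],[0,0,-0.012,0,0,0,0.08],[0,0,-0.01,0,0,0,0.08],[0,0,-0.006,0,0,0,0.08],[0,0,0,0,0,0,0.08],[0,0,0,0,0,0,0.08]]]' 60
python3 st.py .6333 .0842 .08 90
python3 look.py b

```

```text
clock: 14.75
tcp_pos: [0.6344, 0.083, 0.0809]
orientation: [-0.001, -3.142, 0.0]
contact_force: [0.3, 0.7, 1.0]
grip_width: 0.08
t 14.75 tcp [0.6344 0.083  0.0809] grasp [0.6344 0.083  0.0269] yaw 89.95 zaxis [-0. -0. -1.] F [0.3 0.7 1. ] w 0.08 q7 1.42
d [-0.0011  0.0012 -0.0009] turn [ 0.     -0.0001  0.0008]
```

View pics/s_b.png

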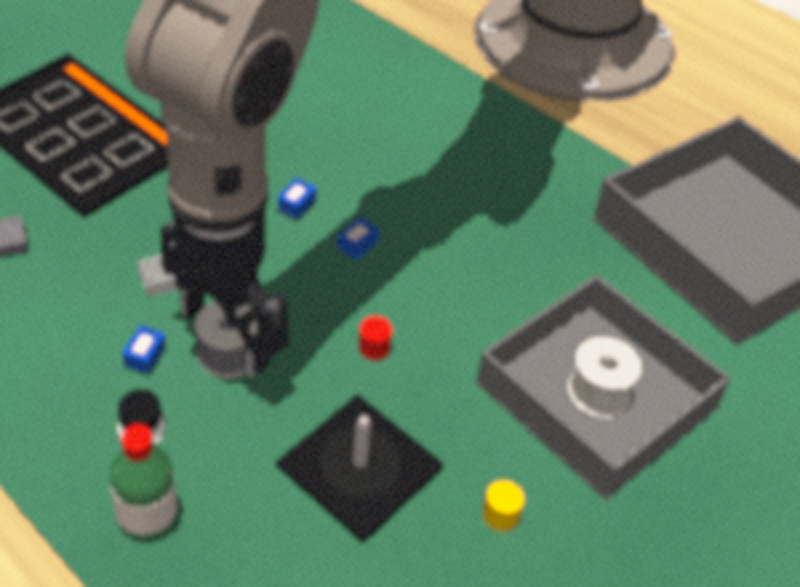

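Jaws straddle the full spool; jar, heatsink and relay nearby untouched. Close and lift.

```bash

python3 -m handwheel '[[[-0.0008,0.0008,0,0,0,0,0.045],[0,0,0,0,0,0,0.045],[0,0,0,0,0,0,0.045],[0,0,0,0,0,0,0.045],[0,0,0,0,0,0,0.045],[0,0,0,0,0,0,0.045]]]' 60
python3 st.py
python3 -m handwheel '[[[0,0,0.008,0,0,0,0.045],[0,0,0.015,0,0,0,0.045],[0,0,0.015,0,0,0,0.045],[0,0,0.02,0,0,0,0.045],[0,0,0.02,0,0,0,0.045],[0,0,0.015,0,0,0,0.045],[0,0,0.007,0,0,0,0.045],[0,0,0,0,0,0,0.045],[0,0,0,0,0,0,0.045],[0,0,0,0,0,0,0.045]]]' 60
python3 st.py .6305 .2495 .18 90
python3 look.py c

```

```text
clock: 15.35
tcp_pos: [0.6339, 0.084, 0.0821]
orientation: [0.001, 3.141, 0.001]
contact_force: [-1.7, 0.8, 4.9]
grip_width: 0.0549
t 15.35 tcp [0.6339 0.084  0.0821] grasp [0.6339 0.084  0.0281] yaw 89.95 zaxis [ 0.001  0.001 -1.   ] F [-1.7  0.8  4.9] w 0.0549 q7 1.41
clock: 16.18
tcp_pos: [0.6326, 0.0836, 0.1797]
orientation: [-0.001, -3.139, 0.001]
contact_force: [-0.9, -0.4, -3.2]
grip_width: 0.055
t 16.18 tcp [0.6326 0.0836 0.1797] grasp [0.6325 0.0836 0.1257] yaw 89.96 zaxis [-0.002 -0.    -1.   ] F [-0.9 -0.4 -3.2] w 0.055 q7 1.4
d [-0.0021  0.1659  0.0003] turn [ 0.0005 -0.0022  0.0006]
```

View pics/s_c.png

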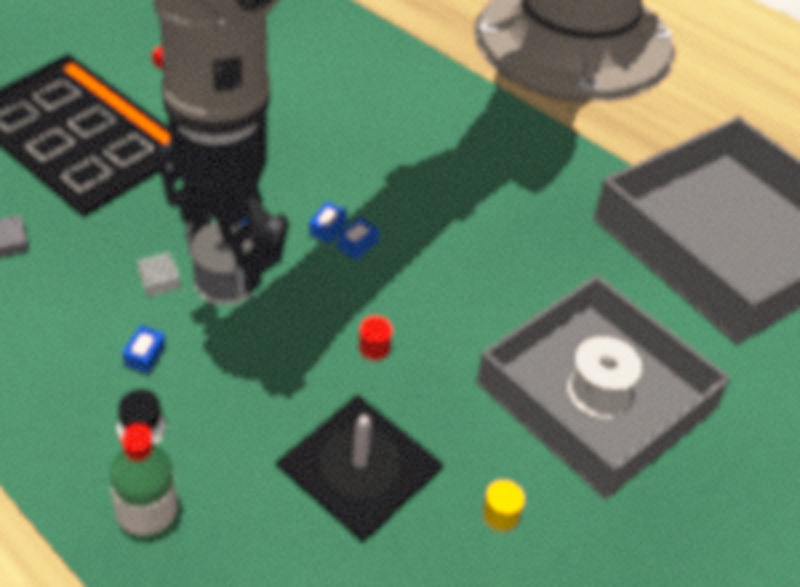

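Spool lifted. One relay got knocked over next to its neighbour (327,220); I will re-measure it later. Carry to the spindle.

```bash

python3 -m handwheel '[[[0,0.01,0,0,0,0,0.045],[-0.0005,0.02,0,0,0,0,0.045],[-0.0005,0.025,0,0,0,0,0.045],[-0.001,0.025,0,0,0,0,0.045],[0,0.025,0,0,0,0,0.045],[0,0.025,0,0,0,0,0.045],[0,0.02,0,0,0,0,0.045],[0,0.0105,0,0,0,0,0.045],[0,0.005,0,0,0,0,0.045],[0,0,0,0,0,0,0.045]]]' 60
python3 -m handwheel '[[[0,0,0,0,0,0,0.045],[0,0,0,0,0,0,0.045],[0,0,0,0,0,0,0.045],[0,0,0,0,0,0,0.045]]]' 60
python3 st.py .6305 .2495 .18 90
python3 - <<'E'
from h import *
n="scene";p,d=r.grab_frame(n);P=pts(n,d);c=[288,280];np.save("P_scene.npy",P);np.save("I_scene.npy",p)
cv2.imwrite(f"pics/{n}8.png",cv2.resize(p[c[1]-75:c[1]+75,c[0]-100:c[0]+100,::-1],None,fx=4,fy=4,interpolation=cv2.INTER_CUBIC))
o=r.get_obs()["tcp_pos"]
m=(np.hypot(P[...,0]-o[0],P[...,1]-o[1])<.045)&(P[...,2]>.08)&(P[...,2]<.16);print(m.sum())
for a in range(85,160,8):
    T=P[m&(abs(P[...,2]-a/1000)<.004)];print(a,len(T),np.round(T.mean(0)*1000,1) if len(T) else "")
E
```

```text
clock: 17.12
tcp_pos: [0.631, 0.2505, 0.1804]
orientation: [0.002, -3.141, -0.0]
contact_force: [-1.6, -0.0, -1.6]
grip_width: 0.0547
clock: 17.45
tcp_pos: [0.6318, 0.2478, 0.181]
orientation: [0.004, 3.141, -0.001]
contact_force: [0.3, 0.0, -3.0]
grip_width: 0.0551
t 17.45 tcp [0.6318 0.2478 0.181 ] grasp [0.6318 0.2477 0.127 ] yaw 89.84 zaxis [ 0. -0. -1.] F [ 0.3  0.  -3. ] w 0.0551 q7 1.16
d [-0.0013  0.0017 -0.001 ] turn [0.0005 0.0002 0.0027]
747
85 0 
93 0 
101 36 [651.1 257.8 102.8]
109 47 [652.  257.9 108.8]
117 66 [648.7 253.6 117.2]
125 98 [642.7 257.5 125.1]
133 86 [646.6 258.7 133. ]
141 303 [640.9 247.  142.8]
149 78 [640.  240.9 147.9]
157 33 [639.6 245.4 157. ]
```

View pics/scene8.png

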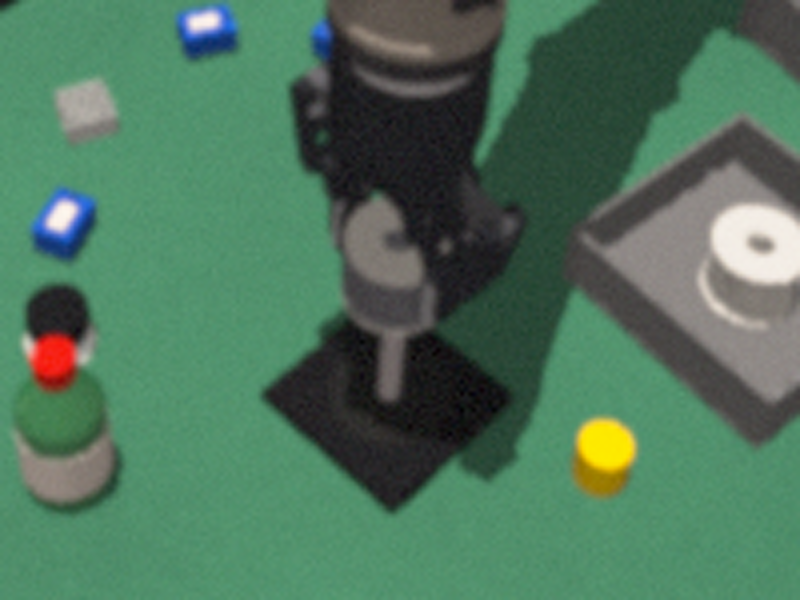

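```bash
cat > cf.py <<'E'
from h import *
from scipy.optimize import least_squares
def cylfit(P,c,z0,z1,R,half=60):
    a=np.degrees(np.arctan2(P[...,1]-c[1],P[...,0]-c[0])); rr=np.hypot(P[...,0]-c[0],P[...,1]-c[1])
    m=(P[...,2]>z0)&(P[...,2]<z1)&(rr<R+.008)&(rr>R-.008)&(a>-20)&(a<half)
    Q=P[m][:,:2]
    s=least_squares(lambda v:np.hypot(Q[:,0]-v[0],Q[:,1]-v[1])-R,c,loss="soft_l1",f_scale=.001)
    return np.round(s.x*1000,2),len(Q),np.round(np.std(s.fun)*1000,2)
E
python3 - <<'E'
from cf import *
P=np.load("P_scene.npy");o=r.get_obs()["tcp_pos"]
print(cylfit(P,[.6325,.249],.102,.138,.028), cylfit(P,[.6325,.249],.102,.138,.028,45))
print("spindle",cylfit(P,[.6325,.251],.015,.06,.006,100),cylfit(P,[.6325,.251],.06,.08,.005,100))
I=np.load("I_scene.npy")
# overlay: predicted spool outline at candidate centre & spindle
im=I.copy()
for (c,z,R,col) in (((.6318,.2478),.099,.028,(255,0,0)),((.6318,.2478),.143,.028,(255,0,0)),((.6318,.2478),.143,.008,(255,0,0)),((.6305,.2495),.010,.006,(0,255,255)),((.6305,.2495),.062,.006,(0,255,255))):
    pp=[proj("scene",[c[0]+R*np.cos(t),c[1]+R*np.sin(t),z]) for t in np.linspace(0,6.28,60)]
    np.save  # noop
    im=im
    globals().setdefault("L",[]).append((np.array(pp),col))
cc=[288,280];k=5
im=cv2.resize(I[cc[1]-60:cc[1]+60,cc[0]-80:cc[0]+80,::-1],None,fx=k,fy=k,interpolation=cv2.INTER_CUBIC)
for pp,col in L:
    q=((pp-np.array([cc[0]-80,cc[1]-60])+.5)*k).astype(np.int32);cv2.polylines(im,[q],True,col[::-1],1)
cv2.imwrite("pics/ov1.png",im)
E
```

```text
(array([629.72, 247.48]), 168, np.float64(0.85)) (array([629.69, 247.67]), 133, np.float64(0.79))
spindle (array([630.38, 249.88]), 38, np.float64(0.91)) (array([630.74, 249.99]), 10, np.float64(0.75))
```

View pics/ov1.png

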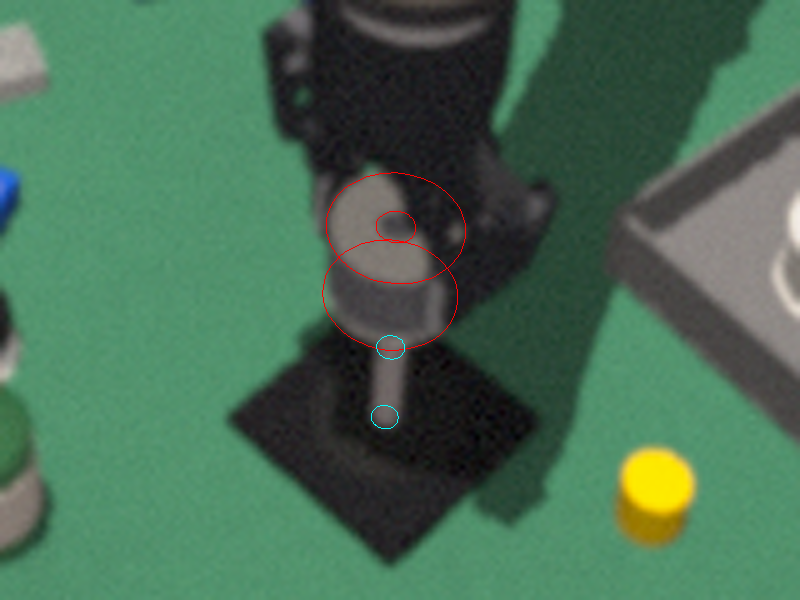

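Overlay: the model circles match the held spool (rim at (330,225)) and the spindle (385,415) within a pixel or so. The arm was still swinging; re-measure after it settles.

```bash

python3 -m handwheel '[[[0,0,0,0,0,0,0.045],[0,0,0,0,0,0,0.045],[0,0,0,0,0,0,0.045],[0,0,0,0,0,0,0.045],[0,0,0,0,0,0,0.045],[0,0,0,0,0,0,0.045]]]' 60
cat > rel.py <<'E'
from cf import *
import sys
z0,z1,R=map(float,sys.argv[1:4]); A=[];B=[]
for i in range(4):
    p,d=r.grab_frame("scene");P=pts("scene",d);o=r.get_obs()["tcp_pos"]
    a=cylfit(P,[o[0],o[1]],z0,z1,R); b=cylfit(P,[.6305,.25],.015,.055,.006,100);A.append(a[0]);B.append(b[0]);print(a,b,np.round(o*1000,1))
print("held",np.mean(A,0),"spindle",np.mean(B,0),"diff",np.mean(B,0)-np.mean(A,0))
E
python3 rel.py .102 .138 .028
```

```text
clock: 18.0
tcp_pos: [0.6315, 0.2493, 0.1809]
orientation: [0.001, 3.142, 0.0]
contact_force: [0.5, -0.4, -2.8]
grip_width: 0.0551
(array([629.4 , 249.13]), 166, np.float64(0.97)) (array([630.43, 249.51]), 50, np.float64(0.84)) [631.5 249.3 180.9]
(array([629.42, 249.06]), 170, np.float64(0.91)) (array([630.48, 250.07]), 47, np.float64(0.75)) [631.5 249.3 180.9]
(array([629.49, 248.84]), 170, np.float64(0.87)) (array([630.5 , 249.32]), 48, np.float64(0.78)) [631.5 249.3 180.9]
(array([629.65, 248.87]), 173, np.float64(0.88)) (array([630.51, 249.55]), 51, np.float64(0.77)) [631.5 249.2 180.9]
held [629.49  248.975] spindle [630.48   249.6125] diff [0.99   0.6375]
```

```bash

python3 -m handwheel '[[[0.0005,0.0004,-0.008,0,0,0,0.045],[0,0,-0.01,0,0,0,0.045],[0,0,-0.008,0,0,0,0.045],[0,0,-0.007,0,0,0,0.045],[0,0,-0.007,0,0,0,0.045],[0,0,-0.007,0,0,0,0.045],[0,0,0,0,0,0,0.045],[0,0,0,0,0,0,0.045]]]' 60
python3 st.py
python3 - <<'E'
from h import *
n="scene";p,d=r.grab_frame(n);c=[288,280]
cv2.imwrite(f"pics/{n}9.png",cv2.resize(p[c[1]-75:c[1]+75,c[0]-100:c[0]+100,::-1],None,fx=4,fy=4,interpolation=cv2.INTER_CUBIC))
E
```

```text
clock: 18.87
tcp_pos: [0.6317, 0.2495, 0.1333]
orientation: [-0.001, -3.141, 0.001]
contact_force: [-0.1, 0.1, -2.2]
grip_width: 0.0549
t 18.87 tcp [0.6317 0.2495 0.1333] grasp [0.6317 0.2495 0.0793] yaw 89.95 zaxis [-0.001 -0.    -1.   ] F [-0.1  0.1 -2.2] w 0.0549 q7 1.16
```

View pics/scene9.png

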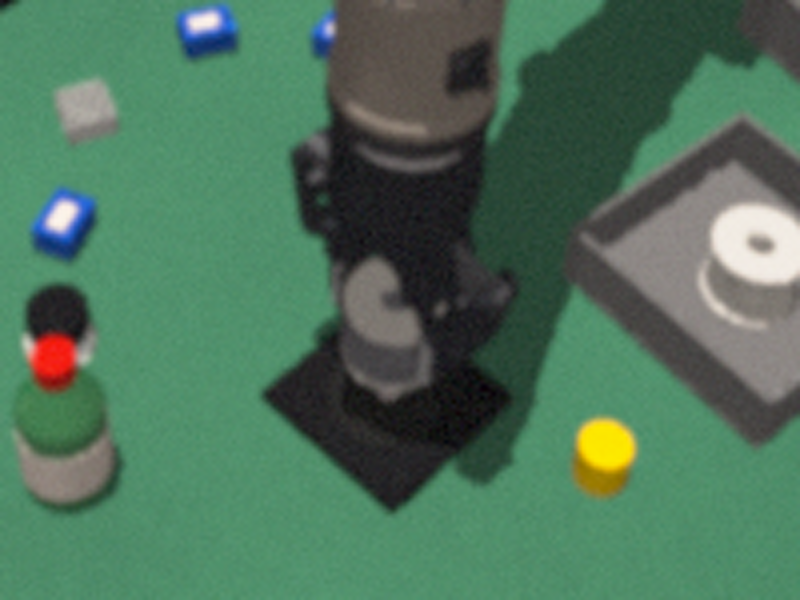

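No contact force with the spindle already about 17 mm inside the bore. Continue down.

```bash

python3 -m handwheel '[[[0,0,-0.006,0,0,0,0.045],[0,0,-0.008,0,0,0,0.045],[0,0,-0.008,0,0,0,0.045],[0,0,-0.008,0,0,0,0.045],[0,0,-0.006,0,0,0,0.045],[0,0,-0.003,0,0,0,0.045],[0,0,0,0,0,0,0.045],[0,0,0,0,0,0,0.045]]]' 60
python3 st.py
```

```text
clock: 19.58
tcp_pos: [0.632, 0.2496, 0.0947]
orientation: [-0.001, -3.141, 0.0]
contact_force: [0.9, -0.4, -2.8]
grip_width: 0.0552
t 19.58 tcp [0.632  0.2496 0.0947] grasp [0.632  0.2496 0.0407] yaw 89.95 zaxis [-0. -0. -1.] F [ 0.9 -0.4 -2.8] w 0.0552 q7 1.16
```

```bash

python3 -m handwheel '[[[0,0,-0.002,0,0,0,0.045],[0,0,0,0,0,0,0.045],[0,0,0,0,0,0,0.07],[0,0,0,0,0,0,0.07],[0,0,0,0,0,0,0.078],[0,0,0,0,0,0,0.078],[0,0,0,0,0,0,0.078]]]' 60
python3 st.py
python3 -m handwheel '[[[0,0,0.01,0,0,0,0.078],[0,0,0.02,0,0,0,0.078],[0,0,0.03,0,0,0,0.078],[0,0,0.03,0,0,0,0.078],[-0.02,-0.015,0,0,0,0,0.06],[-0.02,-0.018,0,0,0,0,0.06],[-0.02,-0.018,0,0,0,0,0.06],[-0.02,-0.018,0,0,0,0,0.06],[-0.021,-0.01,0,0,0,0,0.06],[0,0,0,0,0,0,0.06]]]' 60
python3 -m handwheel '[[[0,0,0,0,0,0,0.06],[0,0,0,0,0,0,0.06],[0,0,0,0,0,0,0.06]]]' 30
python3 st.py .531 .17 .08 90
python3 look.py d
```

```text
clock: 20.17
tcp_pos: [0.6322, 0.2497, 0.0932]
orientation: [0.001, 3.141, 0.0]
contact_force: [-0.7, 1.4, -0.5]
grip_width: 0.0782
t 20.17 tcp [0.6322 0.2497 0.0932] grasp [0.6322 0.2498 0.0392] yaw 89.96 zaxis [ 0.001  0.    -1.   ] F [-0.7  1.4 -0.5] w 0.0782 q7 1.16
clock: 21.0
tcp_pos: [0.5274, 0.1675, 0.1833]
orientation: [-0.005, -3.138, 0.003]
contact_force: [-0.6, 0.1, 0.3]
grip_width: 0.0601
clock: 21.25
tcp_pos: [0.532, 0.1715, 0.1835]
orientation: [0.0, 3.14, 0.001]
contact_force: [0.1, 0.6, 0.2]
grip_width: 0.0603
t 21.25 tcp [0.532  0.1715 0.1835] grasp [0.5321 0.1716 0.1295] yaw 89.99 zaxis [ 0.002  0.001 -1.   ] F [0.1 0.6 0.2] w 0.0603 q7 1.2
d [-0.001  -0.0015 -0.1035] turn [-0.0009  0.0016  0.0001]
```

View pics/s_d.png

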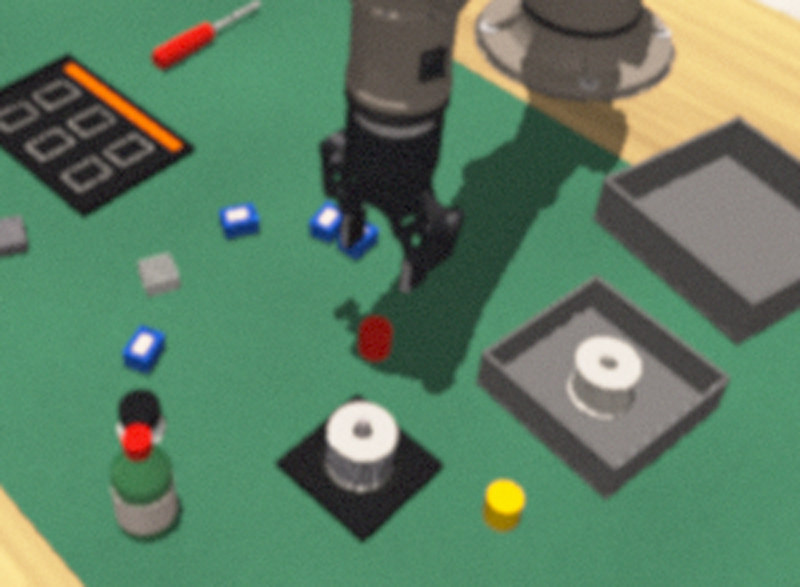

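View pics/t_d.png

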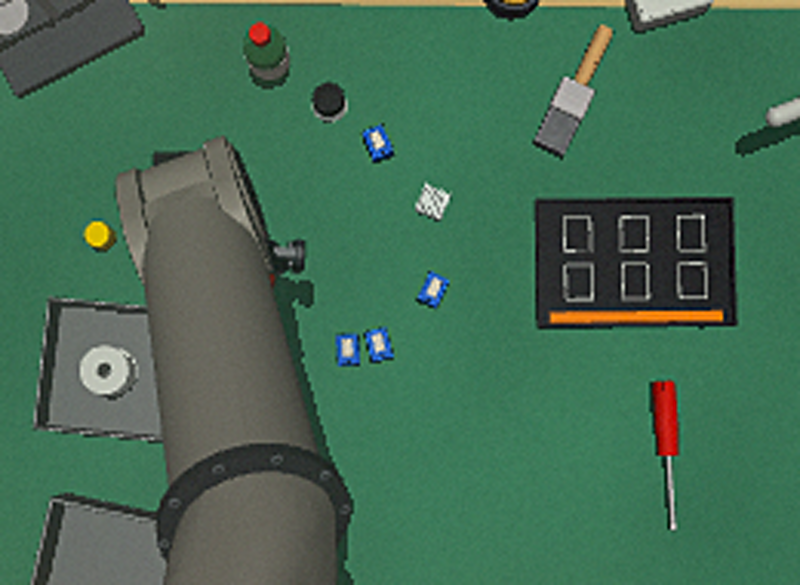

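Full spool sits on the holder (scene (362,435)). The cap is still at (375,340), gripper over it. Checking the seat height, then gripping the cap.

```bash
python3 - <<'E'
from cf import *
P=np.load("P_scene.npy");I=np.load("I_scene.npy")
m=(np.hypot(P[...,0]-.6315,P[...,1]-.2505)<.022)&(P[...,2]>.045)&(I.min(2)>150);print("top z",np.median(P[m][:,2]),m.sum())
Q=P[m];A=np.c_[Q[:,:2]-Q[:,:2].mean(0),np.ones(len(Q))];print("slopes",np.linalg.lstsq(A,Q[:,2],rcond=None)[0])
print(cylfit(P,[.6305,.2497],.014,.05,.028,90))
E
python3 -m handwheel '[[[-0.0005,-0.001,-0.016,0,0,0,0.06],[0,0,-0.016,0,0,0,0.06],[0,0,-0.018,0,0,0,0.06],[0,0,-0.018,0,0,0,0.06],[0,0,-0.014,0,0,0,0.06],[0,0,-0.011,0,0,0,0.06],[0,0,-0.008,0,0,0,0.06],[0,0,-0.003,0,0,0,0.06],[0,0,0,0,0,0,0.06],[0,0,0,0,0,0,0.06]]]' 30
python3 st.py .531 .1703 .08 90
```

```text
top z 0.0549141385724922 251
slopes [-0.00582293 -0.00147536  0.05531705]
(array([630.27, 248.89]), 203, np.float64(1.32))
clock: 22.18
tcp_pos: [0.5309, 0.1698, 0.0793]
orientation: [0.001, 3.141, 0.0]
contact_force: [-0.3, 0.2, -0.2]
grip_width: 0.0599
t 22.18 tcp [0.5309 0.1698 0.0793] grasp [0.5309 0.1698 0.0253] yaw 89.95 zaxis [ 0.001  0.    -1.   ] F [-0.3  0.2 -0.2] w 0.0599 q7 1.22
d [0.0001 0.0005 0.0007] turn [-0.0003  0.0006  0.0009]
```

Spool fully down (top 54.9 vs 54, level). Grip the cap and lift.

```bash

python3 -m handwheel '[[[0,0.0005,0,0,0,0,0.02],[0,0,0,0,0,0,0.02],[0,0,0,0,0,0,0.02],[0,0,0,0,0,0,0.02],[0,0,0,0,0,0,0.02],[0,0,0,0,0,0,0.02]]]' 30
python3 st.py
python3 -m handwheel '[[[0,0,0.01,0,0,0,0.02],[0,0,0.02,0,0,0,0.02],[0,0,0.025,0,0,0,0.02],[0,0,0.025,0,0,0,0.02],[0,0,0.015,0,0,0,0.02],[0,0,0.005,0,0,0,0.02],[0.01,0.008,0,0,0,0,0.02],[0.02,0.016,0,0,0,0,0.02],[0.02,0.016,0,0,0,0,0.02],[0.02,0.016,0,0,0,0,0.02]]]' 30
python3 -m handwheel '[[[0.015,0.012,0,0,0,0,0.02],[0.01,0.008,0,0,0,0,0.02],[0.005,0.0035,0,0,0,0,0.02],[0,0,0,0,0,0,0.02],[0,0,0,0,0,0,0.02],[0,0,0,0,0,0,0.02],[0,0,0,0,0,0,0.02],[0,0,0,0,0,0,0.02],[0,0,0,0,0,0,0.02],[0,0,0,0,0,0,0.02]]]' 30
python3 st.py .6308 .2498 .134 90
python3 look.py e; python3 - <<'E'
from cf import *
P=np.load("P_scene.npy"); o=r.get_obs()["tcp_pos"]
print(cylfit(P,o[:2],o[2]-.075,o[2]-.055,.015,60), cylfit(P,[.6305,.2497],.014,.05,.028,90))
E
```

```text
clock: 22.68
tcp_pos: [0.5309, 0.1703, 0.0797]
orientation: [0.001, 3.14, 0.001]
contact_force: [-1.6, -1.1, 5.8]
grip_width: 0.0291
t 22.68 tcp [0.5309 0.1703 0.0797] grasp [0.531  0.1704 0.0257] yaw 89.96 zaxis [ 0.001  0.001 -1.   ] F [-1.6 -1.1  5.8] w 0.0291 q7 1.22
clock: 23.52
tcp_pos: [0.6007, 0.2265, 0.1785]
orientation: [-0.002, -3.141, 0.001]
contact_force: [0.0, 0.5, -0.0]
grip_width: 0.0291
clock: 24.35
tcp_pos: [0.6303, 0.2494, 0.1791]
orientation: [0.002, 3.142, 0.0]
contact_force: [-0.5, 0.1, -0.5]
grip_width: 0.0289
t 24.35 tcp [0.6303 0.2494 0.1791] grasp [0.6303 0.2494 0.1251] yaw 89.94 zaxis [ 0.  0. -1.] F [-0.5  0.1 -0.5] w 0.0289 q7 1.16
d [ 0.0005  0.0004 -0.0451] turn [-0.      0.0001  0.001 ]
(array([629.73, 250.05]), 55, np.float64(2.12)) (array([630.14, 248.98]), 196, np.float64(0.96))
```

View pics/s_e.png

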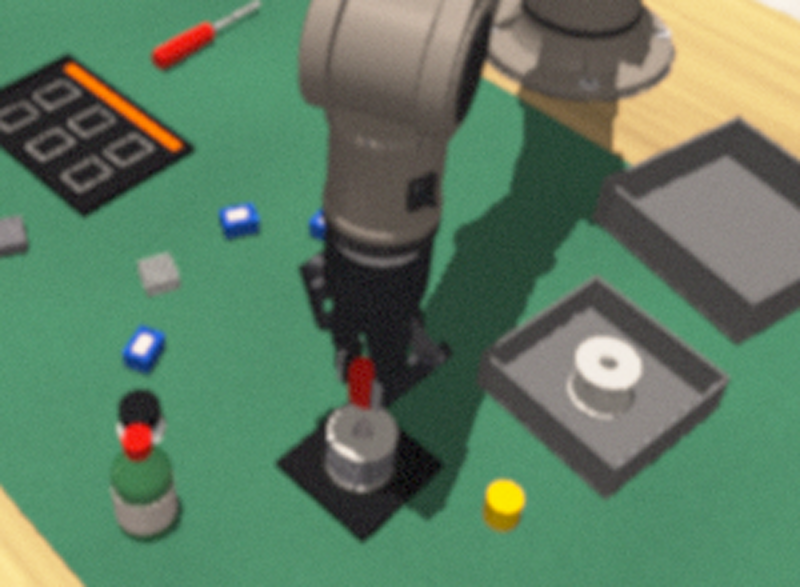

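Cap is held above the spindle at (362,385). Lower it on.

```bash

python3 -m handwheel '[[[0.0005,0.0004,-0.008,0,0,0,0.02],[0,0,-0.01,0,0,0,0.02],[0,0,-0.008,0,0,0,0.02],[0,0,-0.008,0,0,0,0.02],[0,0,-0.006,0,0,0,0.02],[0,0,-0.0035,0,0,0,0.02],[0,0,-0.001,0,0,0,0.02],[0,0,0,0,0,0,0.02],[0,0,0,0,0,0,0.02]]]' 30
python3 st.py
python3 -m handwheel '[[[0,0,0,0,0,0,0.045],[0,0,0,0,0,0,0.05],[0,0,0,0,0,0,0.05],[0,0,0,0,0,0,0.05],[0,0,0.005,0,0,0,0.055],[0,0,0.01,0,0,0,0.055],[0,0,0.02,0,0,0,0.055],[0,0,0.03,0,0,0,0.055],[0,0,0.02,0,0,0,0.055],[0,0,0,0,0,0,0.055]]]' 30
python3 st.py .5 -.03 .18 90
python3 look.py f; python3 - <<'E'
from cf import *
P=np.load("P_scene.npy"); 
print(cylfit(P,[.6305,.2497],.058,.08,.015,90), cylfit(P,[.6305,.2497],.014,.05,.028,90))
I=np.load("I_scene.npy");m=(np.hypot(P[...,0]-.631,P[...,1]-.25)<.02)&(I[...,0]>130)&(I[...,1]<60)&(P[...,2]>.05);print(np.percentile(P[m][:,2],[50,75,90,97]))
E
```

```text
clock: 25.2
tcp_pos: [0.6311, 0.2501, 0.1344]
orientation: [0.001, 3.141, 0.0]
contact_force: [0.4, -0.7, -0.6]
grip_width: 0.0291
t 25.2 tcp [0.6311 0.2501 0.1344] grasp [0.6311 0.2501 0.0804] yaw 89.95 zaxis [ 0.  0. -1.] F [ 0.4 -0.7 -0.6] w 0.0291 q7 1.16
clock: 26.03
tcp_pos: [0.6336, 0.2509, 0.2259]
orientation: [0.002, 3.133, 0.006]
contact_force: [0.3, -0.1, 1.1]
grip_width: 0.0547
t 26.03 tcp [0.6336 0.2509 0.2259] grasp [0.634  0.2511 0.1719] yaw 89.93 zaxis [ 0.009  0.004 -1.   ] F [ 0.3 -0.1  1.1] w 0.0547 q7 1.15
d [-0.1336 -0.2809 -0.0459] turn [-0.0041  0.0085  0.0012]
(array([630.48, 250.09]), 68, np.float64(0.92)) (array([630.25, 249.06]), 204, np.float64(1.18))
[0.08352609 0.08480772 0.08585698 0.086732  ]
```

View pics/s_f.png

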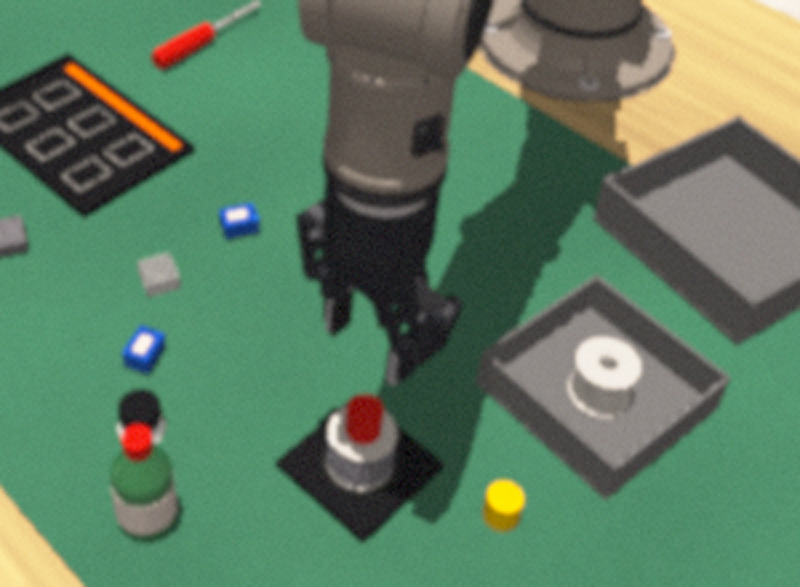

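Cap is back on, at (630.5,250.1), top about 84.5 mm as at the start. Now the relays, measured from the top view.

```bash
cat > rel4.py <<'E'
from h import *
import sys
def relays(n,I,P):
    h=cv2.cvtColor(I,cv2.COLOR_RGB2HSV); out=[]
    # top face: blue or white label, at z .022 (bench) or .026 (tray)
    m=((h[...,0]>100)&(h[...,0]<130)&(h[...,1]>120)&(h[...,2]>50)).astype(np.uint8)
    k,L,S,C=cv2.connectedComponentsWithStats(m)
    for i in range(1,k):
        if S[i,4]<15 or S[i,4]>400: continue
        M=cv2.morphologyEx((L==i).astype(np.uint8),cv2.MORPH_CLOSE,np.ones((5,5)))>0
        Q=P[M]; T=Q[(Q[:,2]>.015)&(Q[:,2]<.034)]
        if len(T)<20 or abs(T[:,1].mean())>.5 or T[:,0].mean()>.85: continue
        z=np.median(T[:,2]); T=T[abs(T[:,2]-z)<.005]
        b=cv2.minAreaRect((T[:,:2]*1000).astype(np.float32)); a=b[2] if b[1][0]>b[1][1] else b[2]-90
        X=T[:,:2]-T[:,:2].mean(0); w,V=np.linalg.eigh(X.T@X); pa=np.degrees(np.arctan2(V[1,1],V[0,1])); pa=(pa+90)%180-90
        print(n,np.round(C[i]),"mean",np.round(T.mean(0)*1000,1),"rect",np.round(b[0],1),np.round(sorted(b[1])[::-1],1),"long",round(a,1),"pca",round(pa,1),len(T))
if __name__=="__main__":
    for n in sys.argv[1:]:
        p,d=r.grab_frame(n);P=pts(n,d);np.save(f"P_{n}.npy",P);np.save(f"I_{n}.npy",p);relays(n,p,P)
E
python3 rel4.py top scene
python3 - <<'E'
import numpy as np,cv2
I=np.load("I_top.npy");cv2.imwrite("pics/t_g.png",cv2.resize(I[110:220,210:357,::-1],(800,598),interpolation=cv2.INTER_CUBIC))
E
```

```text
top [253. 126.] mean [690.8  37.5  22.4] rect [692.   37.6] [36.4 24.2] long 23.8 pca 17.1 62
top [270. 174.] mean [520.5 -28.8  22.4] rect [520.7 -28.8] [33.7 23.7] long -25.9 pca -21.8 66
top [253. 192.] mean [456.5  33.   22.2] rect [456.3  33.4] [33.3 24.6] long 16.5 pca 20.7 63
top [243. 194.] mean [449.9  68.9  21.9] rect [449.1  69.1] [32.2 24.9] long 1.4 pca 8.7 63
scene [240. 213.] mean [523.2 -23.8  21.7] rect [522.1 -27.8] [35.1 26.5] long -26.6 pca -20.9 70
scene [204. 261.] mean [693.1  40.4  22.3] rect [692.2  38.6] [36.  25.7] long 25.6 pca 20.1 96
```

View pics/t_g.png

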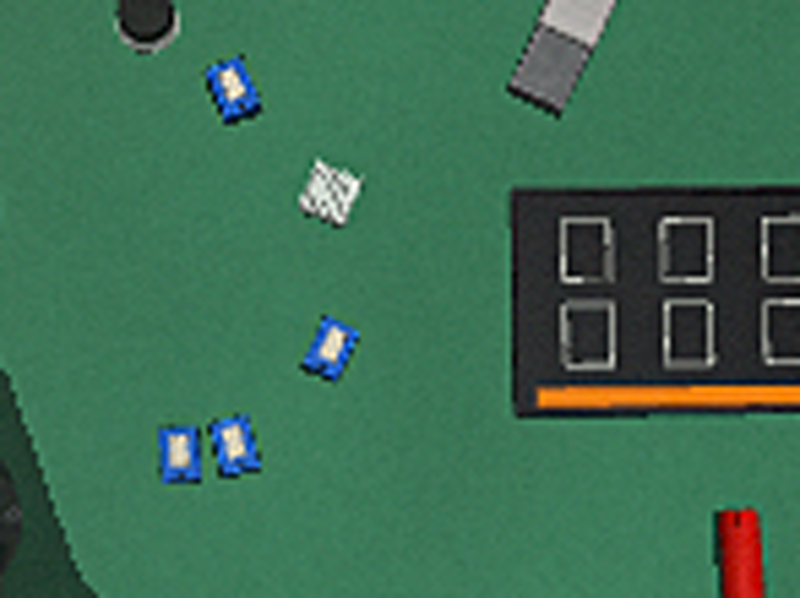

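Pair: left relay D at (180,455) crop → (449.5,69), right relay C at (235,445) → (456.5,33), only about 8 mm gap. So I grip C by its long ends (jaw yaw ~15°), which needs no room in the gap.

```bash

python3 -m handwheel '[[[-0.01,-0.012,0,0,0,-0.11,0.055],[-0.018,-0.022,0,0,0,-0.12,0.055],[-0.018,-0.023,0,0,0,-0.12,0.055],[-0.019,-0.023,0,0,0,-0.12,0.055],[-0.019,-0.023,-0.01,0,0,-0.12,0.055],[-0.019,-0.023,-0.01,0,0,-0.12,0.055],[-0.019,-0.023,-0.01,0,0,-0.12,0.055],[-0.019,-0.023,-0.01,0,0,-0.12,0.055],[-0.018,-0.022,-0.01,0,0,-0.12,0.055],[-0.013,-0.017,-0.01,0,0,-0.12,0.055]]]' 30
python3 -m handwheel '[[[0,-0.004,0,0,0,-0.11,0.055],[0,0,0,0,0,0,0.055],[0,0,0,0,0,0,0.055],[0,0,0,0,0,0,0.055],[0,0,0,0,0,0,0.055],[0,0,0,0,0,0,0.055]]]' 30
python3 st.py .4565 .0332 .079 15.5
```

```text
clock: 27.07
tcp_pos: [0.4563, 0.037, 0.1582]
orientation: [-1.77, -2.593, 0.004]
contact_force: [0.1, 0.7, -0.4]
grip_width: 0.055
clock: 27.57
tcp_pos: [0.4595, 0.0357, 0.1595]
orientation: [1.899, 2.502, 0.001]
contact_force: [0.6, 0.4, -0.4]
grip_width: 0.0555
t 27.57 tcp [0.4595 0.0357 0.1595] grasp [0.4595 0.0357 0.1055] yaw 15.62 zaxis [ 0.001  0.    -1.   ] F [ 0.6  0.4 -0.4] w 0.0555 q7 0.31
d [-0.003  -0.0025 -0.0805] turn [-0.0003  0.0005 -0.002 ]
```

```bash

python3 -m handwheel '[[[-0.0025,-0.0022,-0.01,0,0,0,0.055],[0,0,-0.014,0,0,0,0.055],[0,0,-0.014,0,0,0,0.055],[0,0,-0.012,0,0,0,0.055],[0,0,0,0,0,0,0.055],[0,0,0,0,0,0,0.055],[0,0,0,0,0,0,0.055]]]' 30
python3 st.py .4565 .0332 .079 15.5
python3 rel4.py scene
python3 - <<'E'
import numpy as np,cv2
I=np.load("I_scene.npy");cv2.imwrite("pics/s_h.png",cv2.resize(I[140:260,190:350,::-1],(800,600),interpolation=cv2.INTER_CUBIC))
E
```

```text
clock: 28.15
tcp_pos: [0.4569, 0.0329, 0.1099]
orientation: [1.901, 2.5, 0.001]
contact_force: [0.4, 0.8, -0.2]
grip_width: 0.0553
t 28.15 tcp [0.4569 0.0329 0.1099] grasp [0.457  0.0329 0.0559] yaw 15.49 zaxis [ 0.001  0.    -1.   ] F [ 0.4  0.8 -0.2] w 0.0553 q7 0.38
d [-0.0004  0.0003 -0.0309] turn [-0.0002  0.0007  0.0001]
scene [240. 213.] mean [523.5 -23.9  21.7] rect [521.9 -27.3] [35.1 28.5] long -27.8 pca -22.1 73
scene [279. 217.] mean [453.5  59.9  21.5] rect [454.2  52.4] [63.2 38. ] long -77.8 pca -78.4 136
scene [204. 261.] mean [693.2  40.3  22. ] rect [691.7  38.4] [37.6 27.1] long 23.6 pca 22.7 97
```

View pics/s_h.png

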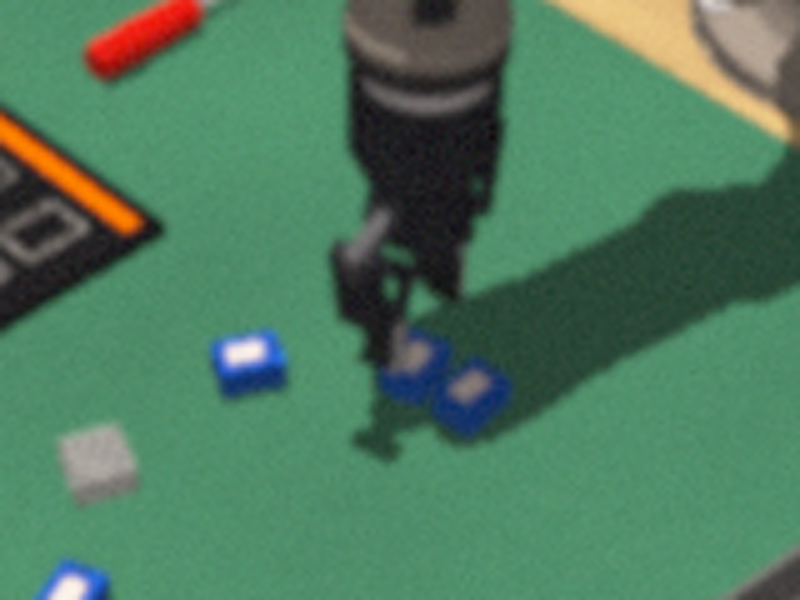

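Fingers straddle the left relay of the pair (415,365) lengthwise. Down, close, lift.

```bash

python3 -m handwheel '[[[0,0,-0.01,0,0,0,0.055],[0,0,-0.01,0,0,0,0.055],[0,0,-0.007,0,0,0,0.055],[0,0,-0.003,0,0,0,0.055],[0,0,0,0,0,0,0.055],[0,0,0,0,0,0,0.03],[0,0,0,0,0,0,0.03],[0,0,0,0,0,0,0.03],[0,0,0,0,0,0,0.03],[0,0,0,0,0,0,0.03]]]' 30
python3 st.py .4565 .0332 .079 15.5
python3 -m handwheel '[[[0,0,0.01,0,0,0,0.03],[0,0,0.02,0,0,0,0.03],[0,0,0.02,0,0,0,0.03],[0,0,0.02,0,0,0,0.03],[0,0,0.01,0,0,0,0.03],[0,0,0,0,0,0,0.03],[0,0,0,0,0,0,0.03]]]' 30
python3 st.py .5355 -.3305 .16 1.4
python3 rel4.py scene top
python3 - <<'E'
import numpy as np,cv2
I=np.load("I_scene.npy");cv2.imwrite("pics/s_i.png",cv2.resize(I[140:260,190:350,::-1],(800,600),interpolation=cv2.INTER_CUBIC))
E
```

```text
clock: 29.03
tcp_pos: [0.4566, 0.0329, 0.0796]
orientation: [1.902, 2.5, 0.001]
contact_force: [-0.2, 0.7, -0.5]
grip_width: 0.0349
t 29.03 tcp [0.4566 0.0329 0.0796] grasp [0.4566 0.0329 0.0256] yaw 15.47 zaxis [ 0.  0. -1.] F [-0.2  0.7 -0.5] w 0.0349 q7 0.41
d [-0.0001  0.0003 -0.0006] turn [-0.0001  0.0004  0.0004]
clock: 29.62
tcp_pos: [0.4566, 0.0331, 0.1597]
orientation: [1.901, 2.5, 0.002]
contact_force: [0.1, 0.1, -1.1]
grip_width: 0.035
t 29.62 tcp [0.4566 0.0331 0.1597] grasp [0.4567 0.0331 0.1057] yaw 15.5 zaxis [ 0.001  0.001 -1.   ] F [ 0.1  0.1 -1.1] w 0.035 q7 0.32
d [ 7.890e-02 -3.636e-01  3.000e-04] turn [-0.0006  0.0013 -0.246 ]
scene [240. 213.] mean [523.2 -24.4  21.6] rect [521.1 -28.9] [35.6 29.6] long -23.4 pca -24.9 72
scene [284. 220.] mean [451.9  71.5  22.3] rect [450.3  69.1] [36.9 28. ] long 5.6 pca 5.6 83
scene [204. 261.] mean [692.6  39.9  22.5] rect [692.   37.7] [37.9 26.9] long 23.5 pca 19.4 92
top [252. 126.] mean [690.8  37.7  21.7] rect [691.6  37.9] [34.9 24.5] long 27.3 pca 18.5 64
top [273. 174.] mean [522.9 -37.   20.9] rect [519.4 -37.8] [35.9 14. ] long 0.3 pca -6.7 26
```

View pics/s_i.png

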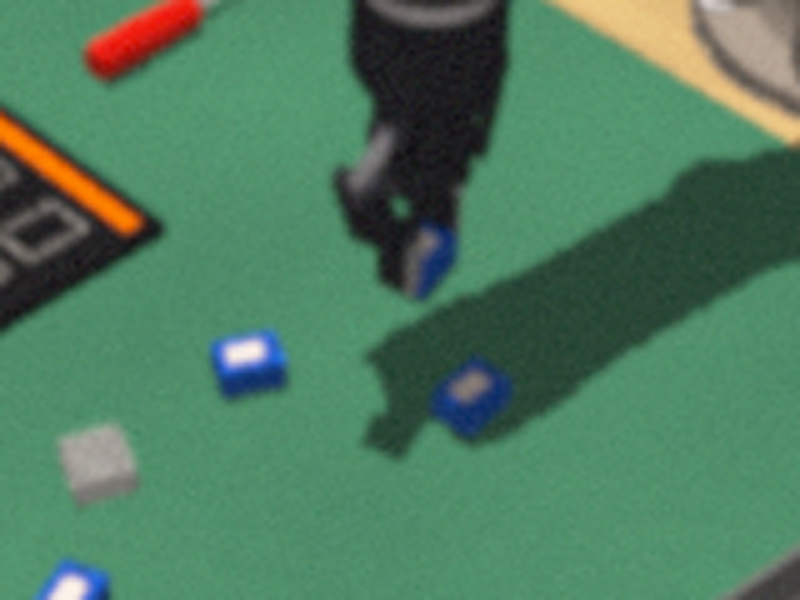

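Relay held (430,260), neighbour undisturbed. To the far outline of row 1.

```bash

python3 -m handwheel '[[[0.004,-0.016,0,0,0,0,0.03],[0.007,-0.032,0,0,0,-0.03,0.03],[0.008,-0.036,0,0,0,-0.03,0.03],[0.008,-0.036,0,0,0,-0.03,0.03],[0.008,-0.036,0,0,0,-0.03,0.03],[0.008,-0.036,0,0,0,-0.03,0.03],[0.008,-0.036,0,0,0,-0.03,0.03],[0.008,-0.036,0,0,0,-0.03,0.03],[0.007,-0.032,0,0,0,-0.02,0.03],[0.006,-0.03,0,0,0,-0.016,0.03]]]' 30
python3 -m handwheel '[[[0.004,-0.02,0,0,0,0,0.03],[0.0025,-0.012,0,0,0,0,0.03],[0.001,-0.006,0,0,0,0,0.03],[0,0,-0.01,0,0,0,0.03],[0,0,-0.015,0,0,0,0.03],[0,0,-0.01,0,0,0,0.03],[0,0,-0.005,0,0,0,0.03],[0,0,0,0,0,0,0.03],[0,0,0,0,0,0,0.03]]]' 30
python3 st.py .5355 -.3305 .084 1.4
python3 look.py j
python3 - <<'E'
import numpy as np,cv2
I=np.load("I_scene.npy");cv2.imwrite("pics/s_j2.png",cv2.resize(I[110:230,100:260,::-1],(800,600),interpolation=cv2.INTER_CUBIC))
E
```

```text
clock: 30.55
tcp_pos: [0.5279, -0.2953, 0.1577]
orientation: [-2.196, -2.244, 0.002]
contact_force: [0.4, -0.2, -0.4]
grip_width: 0.0353
clock: 31.3
tcp_pos: [0.536, -0.3303, 0.1191]
orientation: [-2.193, -2.248, 0.0]
contact_force: [-0.6, -0.8, -0.2]
grip_width: 0.0357
t 31.3 tcp [ 0.536  -0.3303  0.1191] grasp [ 0.5359 -0.3303  0.0651] yaw 1.43 zaxis [-0.001  0.001 -1.   ] F [-0.6 -0.8 -0.2] w 0.0357 q7 0.83
d [-0.0005 -0.0002 -0.0351] turn [-0.0007 -0.0007 -0.0005]
```

View pics/s_j2.png

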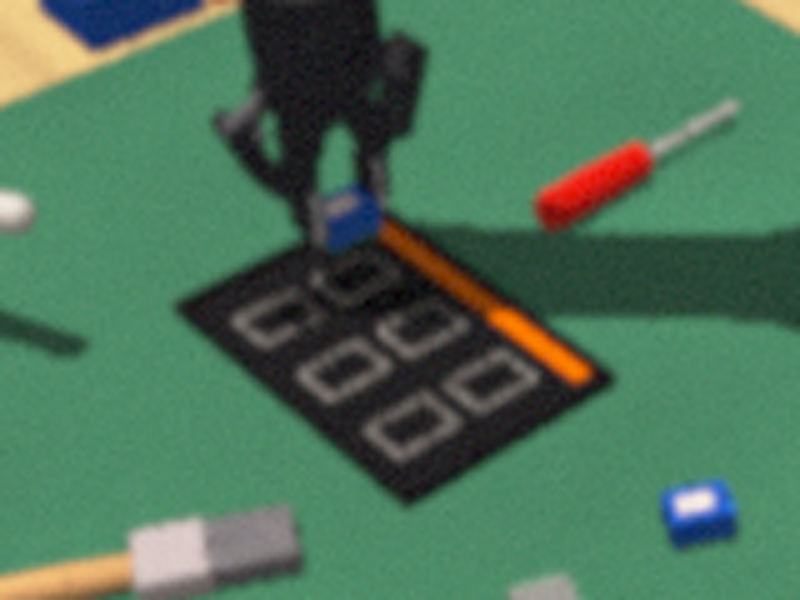

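The relay hangs square above the far row-1 outline (355,270). Lower and release.

```bash

python3 -m handwheel '[[[-0.0003,0,-0.01,0,0,0,0.03],[0,0,-0.01,0,0,0,0.03],[0,0,-0.008,0,0,0,0.03],[0,0,-0.004,0,0,0,0.03],[0,0,-0.002,0,0,0,0.03],[0,0,0,0,0,0,0.03],[0,0,0,0,0,0,0.03]]]' 30
python3 st.py .5355 -.3305 .084 1.4
python3 -m handwheel '[[[0,0,-0.0005,0,0,0,0.04],[0,0,0,0,0,0,0.05],[0,0,0,0,0,0,0.05],[0,0,0,0,0,0,0.05],[0,0,0.005,0,0,0,0.05],[0,0,0.015,0,0,0,0.05],[0,0,0.025,0,0,0,0.05],[0,0,0.03,0,0,0,0.05],[-0.01,0.03,0,0,0,0.12,0.05],[-0.01,0.03,0,0,0,0.12,0.05]]]' 30
python3 -m handwheel '[[[-0.01,0.035,0,0,0,0.12,0.055],[-0.01,0.035,0,0,0,0.12,0.055],[-0.01,0.035,0,0,0,0.12,0.055],[-0.01,0.035,0,0,0,0.12,0.055],[-0.01,0.035,0,0,0,0.12,0.055],[-0.005,0.035,0,0,0,0.12,0.055],[-0.005,0.035,0,0,0,0.12,0.055],[-0.003,0.035,0,0,0,0.12,0.055],[0,0.035,0,0,0,0.12,0.055],[0,0.02,0,0,0,0.12,0.055]]]' 30
python3 st.py .4495 .069 .16 93
python3 rel4.py scene top
python3 - <<'E'
import numpy as np,cv2
I=np.load("I_scene.npy");cv2.imwrite("pics/s_k2.png",cv2.resize(I[110:230,100:260,::-1],(800,600),interpolation=cv2.INTER_CUBIC))
E
```

```text
clock: 31.98
tcp_pos: [0.5357, -0.3313, 0.0853]
orientation: [2.195, 2.248, -0.0]
contact_force: [-0.8, -0.4, -0.8]
grip_width: 0.0351
t 31.98 tcp [ 0.5357 -0.3313  0.0853] grasp [ 0.5357 -0.3313  0.0313] yaw 1.36 zaxis [-0. -0. -1.] F [-0.8 -0.4 -0.8] w 0.0351 q7 0.85
d [-0.0002  0.0008 -0.0013] turn [ 0.0001 -0.0001  0.0007]
clock: 32.82
tcp_pos: [0.5167, -0.2732, 0.1634]
orientation: [1.903, 2.491, 0.001]
contact_force: [0.6, 0.6, -0.7]
grip_width: 0.0503
clock: 33.65
tcp_pos: [0.4528, 0.0675, 0.1614]
orientation: [0.153, 3.136, 0.002]
contact_force: [-0.3, -0.7, 0.5]
grip_width: 0.0551
t 33.65 tcp [0.4528 0.0675 0.1614] grasp [0.4529 0.0676 0.1074] yaw 84.41 zaxis [ 0.002  0.001 -1.   ] F [-0.3 -0.7  0.5] w 0.0551 q7 1.24
d [-0.0033  0.0015 -0.0014] turn [-0.0015  0.0022  0.1499]
scene [169. 162.] mean [ 539.7 -327.    26.3] rect [ 539.1 -329.1] [35.2 28.1] long 0.7 pca 10.5 80
scene [240. 213.] mean [524.  -24.3  22.1] rect [522.1 -28.1] [35.  26.8] long -25.6 pca -19.9 69
scene [284. 220.] mean [451.5  71.3  21.4] rect [451.   69.5] [36.3 27.8] long 8.8 pca 0.8 87
scene [204. 261.] mean [693.6  39.9  21.6] rect [692.4  37.8] [37.2 25.7] long 25.2 pca 21.5 97
top [253. 126.] mean [691.1  37.1  22. ] rect [691.1  37.4] [35.2 24.1] long 22.3 pca 18.1 64
top [356. 170.] mean [ 537.7 -329.3   26.4] rect [ 537.7 -329.3] [32.1 21.9] long 0.2 pca -0.2 65
top [270. 174.] mean [520.6 -29.   22.1] rect [520.6 -28.8] [33.7 23.6] long -26.3 pca -29.8 66
```

View pics/s_k2.png

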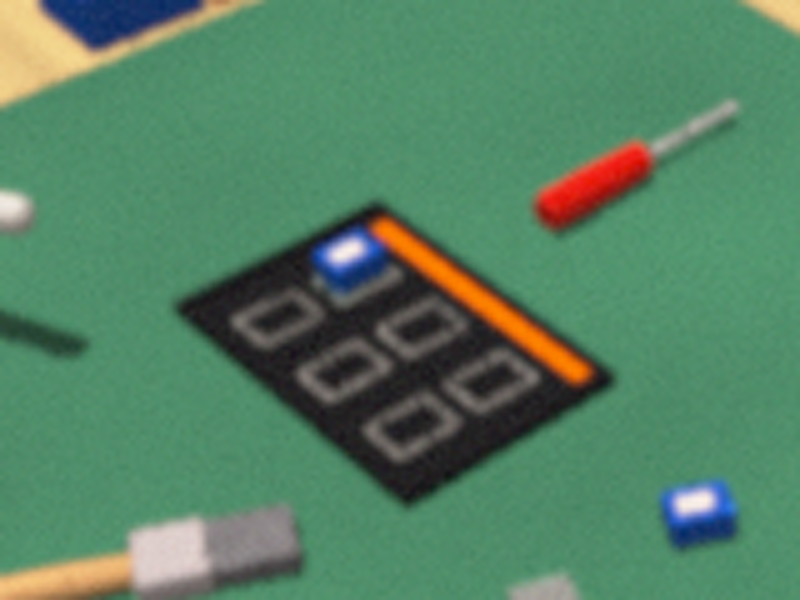

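Relay sits flat inside the far row-1 outline, at (537,-330). Next, relay D.

```bash

python3 -m handwheel '[[[-0.002,0.001,-0.01,0,0,0.085,0.055],[0,0,-0.014,0,0,0.08,0.055],[0,0,-0.016,0,0,0,0.055],[0,0,-0.012,0,0,0,0.055],[0,0,0,0,0,0,0.055],[0,0,0,0,0,0,0.055],[0,0,0,0,0,0,0.055]]]' 30
python3 st.py .4495 .0692 .0795 94
```

```text
clock: 34.33
tcp_pos: [0.4513, 0.0643, 0.1089]
orientation: [-0.089, 3.139, -0.0]
contact_force: [-0.4, -0.3, -0.6]
grip_width: 0.0549
t 34.33 tcp [0.4513 0.0643 0.1089] grasp [0.4514 0.0643 0.0549] yaw 93.24 zaxis [ 0.001 -0.    -1.   ] F [-0.4 -0.3 -0.6] w 0.0549 q7 1.38
d [-0.0018  0.0049 -0.0294] turn [0.0002 0.0013 0.0132]
```

```bash

python3 -m handwheel '[[[-0.0015,0.0048,-0.01,0,0,0.01,0.055],[0,0,-0.01,0,0,0,0.055],[0,0,-0.007,0,0,0,0.055],[0,0,-0.002,0,0,0,0.055],[0,0,0,0,0,0,0.055],[0,0,0,0,0,0,0.018],[0,0,0,0,0,0,0.018],[0,0,0,0,0,0,0.018],[0,0,0,0,0,0,0.018],[0,0,0,0,0,0,0.018]]]' 30
python3 st.py 
python3 -m handwheel '[[[0,0,0.01,0,0,0,0.018],[0,0,0.02,0,0,0,0.018],[0,0,0.02,0,0,0,0.018],[0,0,0.02,0,0,0,0.018],[0,0,0.01,0,0,0,0.018],[0,0,0,0,0,0,0.018],[0,0,0,0,0,0,0.018]]]' 30
python3 st.py .5345 -.2645 .16 91.4
python3 rel4.py scene
python3 - <<'E'
import numpy as np,cv2
I=np.load("I_scene.npy");cv2.imwrite("pics/s_l.png",cv2.resize(I[140:260,190:350,::-1],(800,600),interpolation=cv2.INTER_CUBIC))
E
```

```text
clock: 35.17
tcp_pos: [0.4494, 0.0696, 0.0792]
orientation: [-0.107, 3.139, 0.0]
contact_force: [-1.0, -1.3, 3.3]
grip_width: 0.0252
t 35.17 tcp [0.4494 0.0696 0.0792] grasp [0.4495 0.0696 0.0252] yaw 93.9 zaxis [ 0.001  0.    -1.   ] F [-1.  -1.3  3.3] w 0.0252 q7 1.38
clock: 35.75
tcp_pos: [0.4493, 0.0697, 0.1592]
orientation: [-0.107, 3.139, 0.001]
contact_force: [0.8, -0.4, -0.8]
grip_width: 0.0249
t 35.75 tcp [0.4493 0.0697 0.1592] grasp [0.4494 0.0697 0.1052] yaw 93.91 zaxis [ 0.001  0.    -1.   ] F [ 0.8 -0.4 -0.8] w 0.0249 q7 1.38
d [ 0.0852 -0.3342  0.0008] turn [-0.0004  0.0012 -0.0438]
scene [169. 162.] mean [ 539.4 -327.1   25.7] rect [ 538.7 -329. ] [35.2 31.2] long 3.2 pca 1.6 82
scene [240. 213.] mean [523.5 -24.4  21.5] rect [521.7 -27.7] [36.1 29. ] long -28.2 pca -17.4 67
scene [204. 261.] mean [693.7  40.1  22.2] rect [692.7  38.4] [37.1 26.4] long 24.6 pca 21.4 94
```

View pics/s_l.png

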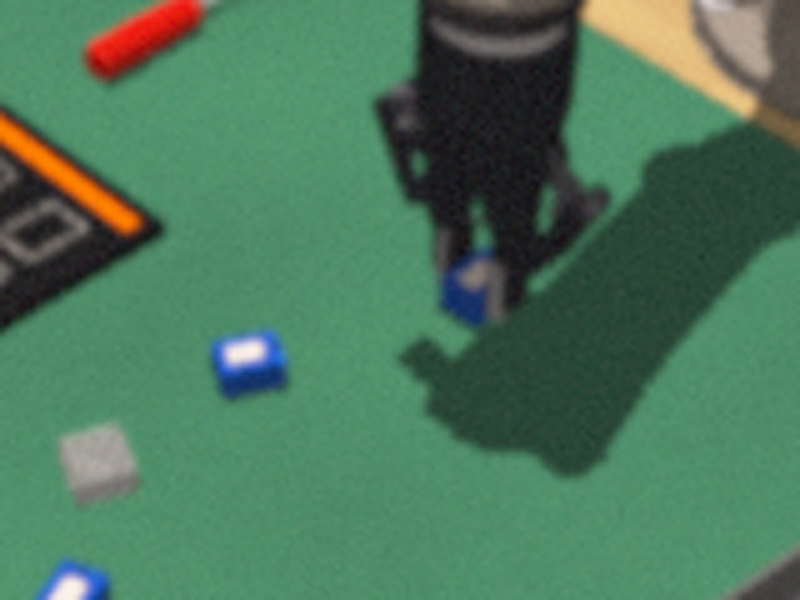

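```bash

python3 -m handwheel '[[[0.004,-0.016,0,0,0,0,0.018],[0.008,-0.032,0,0,0,-0.01,0.018],[0.009,-0.036,0,0,0,-0.01,0.018],[0.009,-0.036,0,0,0,-0.01,0.018],[0.009,-0.036,0,0,0,-0.014,0.018],[0.009,-0.036,0,0,0,0,0.018],[0.009,-0.036,0,0,0,0,0.018],[0.009,-0.034,0,0,0,0,0.018],[0.008,-0.03,0,0,0,0,0.018],[0.006,-0.022,0,0,0,0,0.018]]]' 30
python3 -m handwheel '[[[0.003,-0.012,0,0,0,0,0.018],[0.002,-0.008,0,0,0,0,0.018],[0,0,0,0,0,0,0.018],[0,0,-0.01,0,0,0,0.018],[0,0,-0.015,0,0,0,0.018],[0,0,-0.01,0,0,0,0.018],[0,0,-0.005,0,0,0,0.018],[0,0,0,0,0,0,0.018],[0,0,0,0,0,0,0.018],[0,0,0,0,0,0,0.018]]]' 30
python3 st.py .5345 -.2645 .084 91.4
python3 look.py m
python3 - <<'E'
import numpy as np,cv2
I=np.load("I_scene.npy");cv2.imwrite("pics/s_m2.png",cv2.resize(I[110:230,100:260,::-1],(800,600),interpolation=cv2.INTER_CUBIC))
E
```

```text
clock: 36.63
tcp_pos: [0.5285, -0.2477, 0.1572]
orientation: [0.034, -3.139, 0.001]
contact_force: [0.5, 0.3, -0.6]
grip_width: 0.0253
clock: 37.47
tcp_pos: [0.5345, -0.2642, 0.1194]
orientation: [-0.039, 3.141, -0.0]
contact_force: [-0.1, 0.3, -0.3]
grip_width: 0.0252
t 37.47 tcp [ 0.5345 -0.2642  0.1194] grasp [ 0.5346 -0.2642  0.0654] yaw 91.41 zaxis [ 0.001 -0.    -1.   ] F [-0.1  0.3 -0.3] w 0.0252 q7 2.04
d [-0.     -0.0003 -0.0354] turn [ 0.0002  0.0007 -0.0002]
```

View pics/s_m2.png

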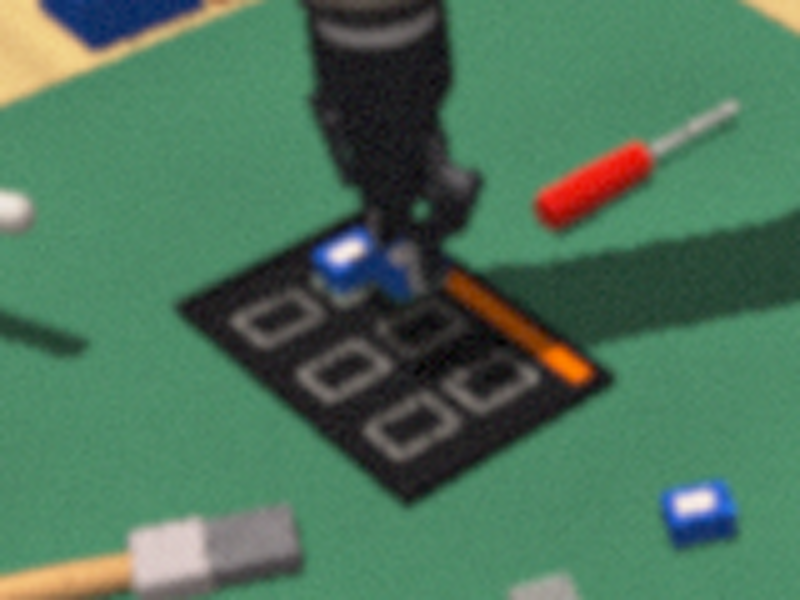

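Held relay hangs above the middle row-1 outline (425,325), neighbour clear. Lower and release.

```bash

python3 -m handwheel '[[[0,0,-0.01,0,0,0,0.018],[0,0,-0.01,0,0,0,0.018],[0,0,-0.008,0,0,0,0.018],[0,0,-0.005,0,0,0,0.018],[0,0,-0.002,0,0,0,0.018],[0,0,0,0,0,0,0.018],[0,0,0,0,0,0,0.018]]]' 30
python3 st.py .5345 -.2645 .0835 91.4
python3 -m handwheel '[[[0,0,-0.0005,0,0,0,0.032],[0,0,0,0,0,0,0.038],[0,0,0,0,0,0,0.038],[0,0,0,0,0,0,0.038],[0,0,0.005,0,0,0,0.038],[0,0,0.015,0,0,0,0.038],[0,0,0.025,0,0,0,0.038],[0,0,0.03,0,0,0,0.038],[0,0.015,0,0,0,0,0.05],[0,0.03,0,0,0,0,0.05]]]' 30
python3 -m handwheel '[[[0,0.035,0,0,0,-0.1,0.05],[0,0.035,0,0,0,-0.1,0.05],[0,0.035,0,0,0,-0.1,0.05],[0,0.035,0,0,0,-0.1,0.05],[0,0.025,0,0,0,-0.07,0.05],[0,0.012,0,0,0,0,0.05],[0,0,0,0,0,0,0.05],[0,0,0,0,0,0,0.05],[0,0,0,0,0,0,0.05]]]' 30
python3 st.py .5206 -.0288 .16 64
python3 rel4.py scene top
python3 - <<'E'
import numpy as np,cv2
I=np.load("I_scene.npy");cv2.imwrite("pics/s_n2.png",cv2.resize(I[110:230,100:260,::-1],(800,600),interpolation=cv2.INTER_CUBIC))
E
```

```text
clock: 38.15
tcp_pos: [0.5341, -0.2644, 0.0835]
orientation: [0.038, -3.141, -0.0]
contact_force: [-0.6, -0.9, -1.3]
grip_width: 0.025
t 38.15 tcp [ 0.5341 -0.2644  0.0835] grasp [ 0.534  -0.2644  0.0295] yaw 91.38 zaxis [-0.  0. -1.] F [-0.6 -0.9 -1.3] w 0.025 q7 2.04
d [ 0.0004 -0.0001  0.    ] turn [-0.0002 -0.0004  0.0003]
clock: 38.98
tcp_pos: [0.535, -0.2236, 0.1612]
orientation: [-0.028, 3.136, -0.007]
contact_force: [-0.0, 0.8, -0.1]
grip_width: 0.0498
clock: 39.73
tcp_pos: [0.5342, -0.0445, 0.1586]
orientation: [0.696, 3.063, -0.001]
contact_force: [0.1, 0.2, 0.3]
grip_width: 0.0501
t 39.73 tcp [ 0.5342 -0.0445  0.1586] grasp [ 0.5342 -0.0446  0.1046] yaw 64.39 zaxis [ 0.    -0.001 -1.   ] F [0.1 0.2 0.3] w 0.0501 q7 1.23
d [-0.0136  0.0157  0.0014] turn [ 0.001   0.0003 -0.0068]
scene [169. 162.] mean [ 539.3 -327.1   26.5] rect [ 537.8 -329. ] [36.4 27. ] long 7.4 pca 3.4 76
scene [183. 172.] mean [ 537.  -261.6   26.2] rect [ 536.9 -262. ] [36.6 27.7] long 3.2 pca -2.6 83
scene [240. 213.] mean [523.2 -24.5  21.8] rect [521.5 -27.8] [36.  26.1] long -26.7 pca -25.0 67
scene [204. 261.] mean [692.5  40.3  22. ] rect [692.2  37.9] [37.5 26.3] long 25.0 pca 21.4 95
top [253. 126.] mean [691.3  37.4  22.3] rect [691.7  37.4] [35.5 24.2] long 23.5 pca 18.6 67
top [337. 170.] mean [ 534.6 -263.5   25.7] rect [ 535.1 -263.3] [35.4 26.2] long 5.8 pca -2.5 75
top [356. 170.] mean [ 537.4 -329.2   26.8] rect [ 537.4 -328.9] [32.5 22.8] long 0.8 pca -1.2 68
```

View pics/s_n2.png

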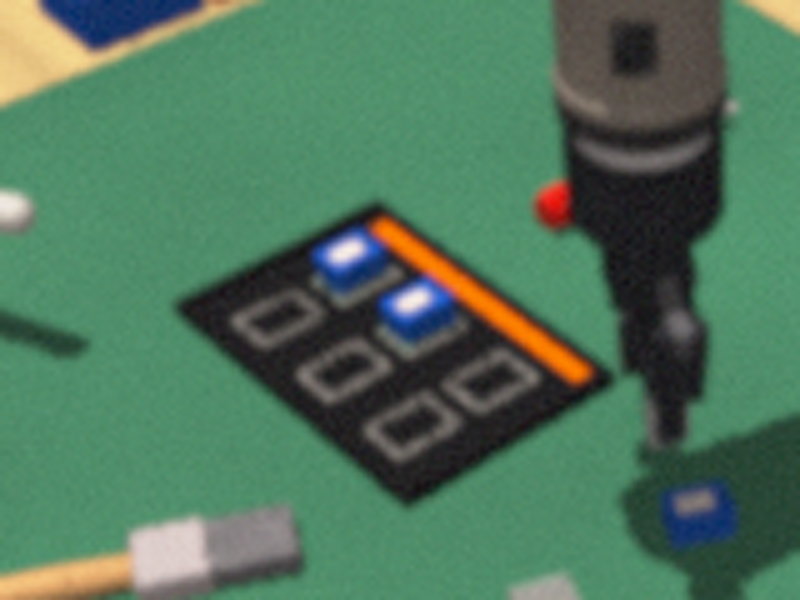

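Two relays set within outlines. Relay B next: (520.6,-28.8), long axis -26°.

```bash

python3 -m handwheel '[[[-0.0136,0.0157,-0.01,0,0,0,0.05],[0,0,-0.015,0,0,0,0.05],[0,0,-0.015,0,0,0,0.05],[0,0,-0.01,0,0,0,0.05],[0,0,0,0,0,0,0.05],[0,0,0,0,0,0,0.05],[0,0,0,0,0,0,0.05]]]' 30
python3 st.py .5206 -.0288 .0795 64
```

```text
clock: 40.42
tcp_pos: [0.5211, -0.0275, 0.1089]
orientation: [0.696, 3.063, -0.0]
contact_force: [1.3, -0.3, -0.4]
grip_width: 0.05
t 40.42 tcp [ 0.5211 -0.0275  0.1089] grasp [ 0.5211 -0.0275  0.0549] yaw 64.39 zaxis [ 0.001 -0.    -1.   ] F [ 1.3 -0.3 -0.4] w 0.05 q7 1.22
d [-0.0005 -0.0013 -0.0294] turn [ 0.0002  0.0008 -0.0068]
```

```bash

python3 -m handwheel '[[[-0.0004,-0.0008,-0.01,0,0,-0.006,0.05],[0,0,-0.01,0,0,0,0.05],[0,0,-0.007,0,0,0,0.05],[0,0,-0.002,0,0,0,0.05],[0,0,0,0,0,0,0.05],[0,0,0,0,0,0,0.018],[0,0,0,0,0,0,0.018],[0,0,0,0,0,0,0.018],[0,0,0,0,0,0,0.018],[0,0,0,0,0,0,0.018]]]' 30
python3 st.py 
python3 -m handwheel '[[[0,0,0.01,0,0,0,0.018],[0,0,0.02,0,0,0,0.018],[0,0,0.02,0,0,0,0.018],[0,0,0.02,0,0,0,0.018],[0,0,0.01,0,0,0,0.018],[0,0,0,0,0,0,0.018],[0,0,0,0,0,0,0.018]]]' 30
python3 st.py .533 -.1985 .12 91.4
python3 rel4.py scene
python3 - <<'E'
import numpy as np,cv2
I=np.load("I_scene.npy");cv2.imwrite("pics/s_o.png",cv2.resize(I[110:230,140:300,::-1],(800,600),interpolation=cv2.INTER_CUBIC))
E
```

```text
clock: 41.25
tcp_pos: [0.5204, -0.0275, 0.0797]
orientation: [0.704, 3.061, 0.0]
contact_force: [0.2, -0.4, 1.1]
grip_width: 0.0249
t 41.25 tcp [ 0.5204 -0.0275  0.0797] grasp [ 0.5204 -0.0275  0.0257] yaw 64.11 zaxis [ 0.001  0.    -1.   ] F [ 0.2 -0.4  1.1] w 0.0249 q7 1.23
clock: 41.83
tcp_pos: [0.5203, -0.0274, 0.1598]
orientation: [0.703, 3.061, 0.001]
contact_force: [-0.0, -0.1, -0.4]
grip_width: 0.0255
t 41.83 tcp [ 0.5203 -0.0274  0.1598] grasp [ 0.5203 -0.0273  0.1058] yaw 64.12 zaxis [ 0.001  0.    -1.   ] F [-0.  -0.1 -0.4] w 0.0255 q7 1.19
d [ 0.0127 -0.1711 -0.0398] turn [-0.0006  0.001   0.4761]
scene [169. 162.] mean [ 539.6 -327.3   26.5] rect [ 538.1 -328.3] [36.7 30.3] long 5.7 pca 15.1 75
scene [183. 172.] mean [ 537.  -261.2   26.1] rect [ 536.9 -261.9] [37.5 28.2] long 8.1 pca -0.3 86
scene [204. 261.] mean [693.5  40.6  22.1] rect [692.2  38.7] [38.4 25.4] long 26.2 pca 23.2 99
```

View pics/s_o.png

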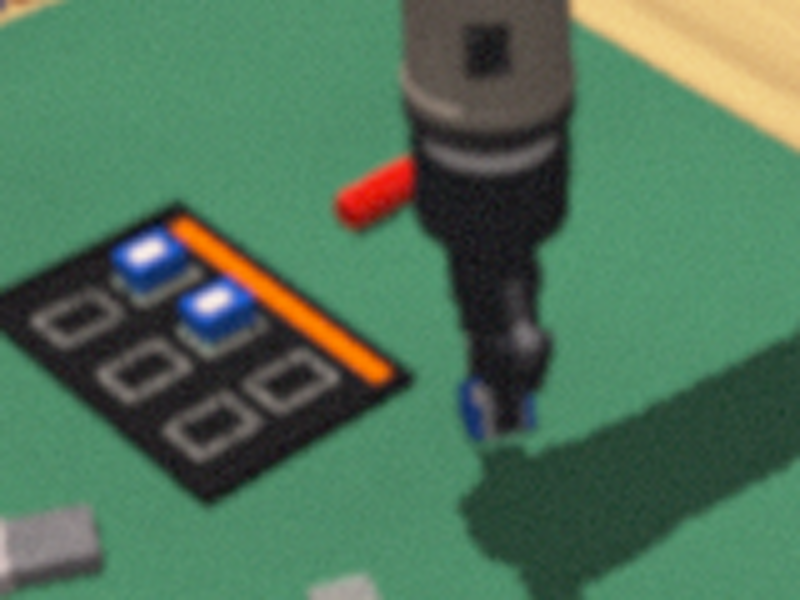

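```bash

python3 -m handwheel '[[[0.001,-0.014,0,0,0,0.06,0.018],[0.002,-0.028,0,0,0,0.1,0.018],[0.003,-0.034,0,0,0,0.1,0.018],[0.003,-0.034,0,0,0,0.1,0.018],[0.002,-0.032,0,0,0,0.08,0.018],[0.0017,-0.02,0,0,0,0.036,0.018],[0,-0.0091,-0.01,0,0,0,0.018],[0,0,-0.015,0,0,0,0.018],[0,0,-0.015,0,0,0,0.018],[0,0,0,0,0,0,0.018]]]' 30
python3 -m handwheel '[[[0,0,0,0,0,0,0.018],[0,0,0,0,0,0,0.018],[0,0,0,0,0,0,0.018]]]' 30
python3 st.py .533 -.1985 .0835 91.4
python3 - <<'E'
from h import *
I,_=r.grab_frame("scene");cv2.imwrite("pics/s_p.png",cv2.resize(I[110:230,100:260,::-1],(800,600),interpolation=cv2.INTER_CUBIC))
E
```

```text
clock: 42.72
tcp_pos: [0.5304, -0.1968, 0.1151]
orientation: [0.037, -3.134, -0.004]
contact_force: [-0.1, 1.1, -0.9]
grip_width: 0.025
clock: 42.97
tcp_pos: [0.5333, -0.198, 0.1198]
orientation: [-0.039, 3.141, 0.0]
contact_force: [-0.2, 0.5, -0.5]
grip_width: 0.0256
t 42.97 tcp [ 0.5333 -0.198   0.1198] grasp [ 0.5334 -0.198   0.0658] yaw 91.42 zaxis [ 0.001  0.    -1.   ] F [-0.2  0.5 -0.5] w 0.0256 q7 1.93
d [-0.0003 -0.0005 -0.0363] turn [-0.      0.0007 -0.0003]
```

View pics/s_p.png

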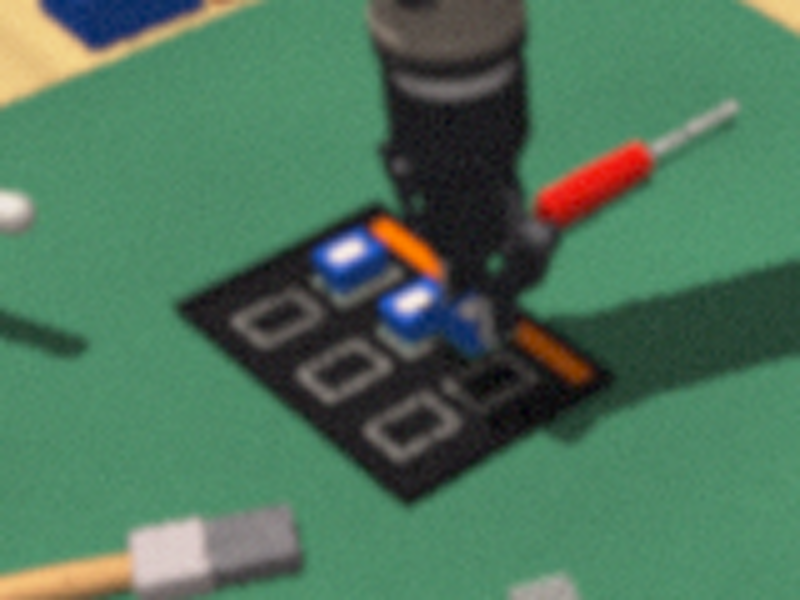

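Relay above the third row-1 outline (490,380). Lower, release, then head to the last relay A at (691.5,37.5), long axis ≈ 23°.

```bash

python3 -m handwheel '[[[0,-0.0005,-0.01,0,0,0,0.018],[0,0,-0.01,0,0,0,0.018],[0,0,-0.009,0,0,0,0.018],[0,0,-0.005,0,0,0,0.018],[0,0,-0.002,0,0,0,0.018],[0,0,0,0,0,0,0.018],[0,0,0,0,0,0,0.018]]]' 30
python3 st.py .533 -.1985 .0835 91.4
python3 -m handwheel '[[[0,0,-0.0005,0,0,0,0.032],[0,0,0,0,0,0,0.038],[0,0,0,0,0,0,0.038],[0,0,0,0,0,0,0.038],[0,0,0.005,0,0,0,0.038],[0,0,0.015,0,0,0,0.038],[0,0,0.025,0,0,0,0.038],[0,0,0.03,0,0,0,0.038],[0.01,0.015,0,0,0,0,0.05],[0.02,0.03,0,0,0,0.05,0.05]]]' 30
python3 -m handwheel '[[[0.022,0.033,0,0,0,0.08,0.05],[0.022,0.033,0,0,0,0.08,0.05],[0.022,0.033,0,0,0,0.08,0.05],[0.022,0.033,0,0,0,0.08,0.05],[0.018,0.028,0,0,0,0.02,0.05],[0.014,0.02,0,0,0,0,0.05],[0.008,0.01,0,0,0,0,0.05],[0,0,0,0,0,0,0.05],[0,0,0,0,0,0,0.05],[0,0,0,0,0,0,0.05]]]' 30
python3 st.py .6917 .0375 .12 113.5
python3 rel4.py scene top
python3 - <<'E'
import numpy as np,cv2
I=np.load("I_scene.npy");cv2.imwrite("pics/s_q.png",cv2.resize(I[110:290,100:340,::-1],(800,600),interpolation=cv2.INTER_CUBIC))
E
```

```text
clock: 43.6
tcp_pos: [0.5321, -0.1988, 0.0835]
orientation: [0.038, -3.139, -0.002]
contact_force: [-4.5, 1.8, 9.3]
grip_width: 0.025
t 43.6 tcp [ 0.5321 -0.1988  0.0835] grasp [ 0.532  -0.1988  0.0295] yaw 91.37 zaxis [-0.002  0.001 -1.   ] F [-4.5  1.8  9.3] w 0.025 q7 1.94
d [0.0009 0.0003 0.    ] turn [-0.0009 -0.0021  0.0005]
clock: 44.43
tcp_pos: [0.562, -0.159, 0.1605]
orientation: [-0.103, 3.138, -0.006]
contact_force: [0.6, 0.2, -0.7]
grip_width: 0.0499
clock: 45.27
tcp_pos: [0.69, 0.0331, 0.1577]
orientation: [0.642, -3.074, 0.002]
contact_force: [0.4, -1.3, 1.0]
grip_width: 0.0501
t 45.27 tcp [0.69   0.0331 0.1577] grasp [0.69   0.033  0.1037] yaw 113.58 zaxis [-0.001 -0.002 -1.   ] F [ 0.4 -1.3  1. ] w 0.0501 q7 1.85
d [ 0.0017  0.0044 -0.0377] turn [ 0.0019 -0.0012 -0.0013]
scene [166. 162.] mean [ 549.9 -325.6   25.9] rect [ 549.2 -326.4] [25.2 15.3] long -83.9 pca -82.7 38
scene [204. 261.] mean [693.2  40.4  22.6] rect [692.6  38.3] [36.3 26.5] long 24.6 pca 22.0 94
top [337. 170.] mean [ 534.5 -263.7   25.5] rect [ 535.3 -264.1] [35.6 25.8] long 2.1 pca -2.5 73
top [356. 170.] mean [ 538.  -329.2   25.9] rect [ 537.5 -329.2] [33.  22.9] long -2.2 pca -2.6 67
top [319. 171.] mean [ 532.7 -198.9   26.9] rect [ 532.7 -198.1] [32.5 24.4] long 0.9 pca 2.1 68
```

View pics/s_q.png

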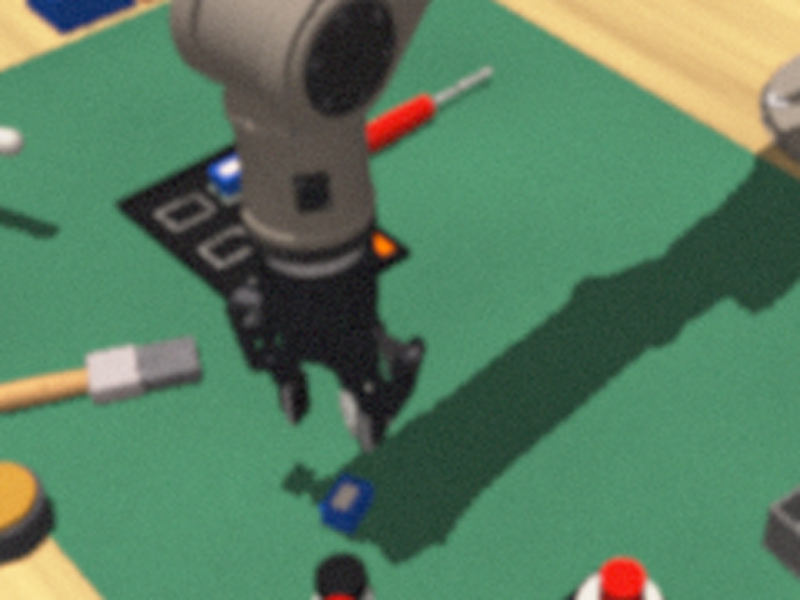

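All three row-1 relays read within ~2 mm of their outlines. Gripper is above relay A (345,500 crop); the jar is clear of the finger line.

```bash

python3 -m handwheel '[[[0.001,0.003,-0.01,0,0,0,0.05],[0,0,-0.015,0,0,0,0.05],[0,0,-0.015,0,0,0,0.05],[0,0,-0.01,0,0,0,0.05],[0,0,0,0,0,0,0.05],[0,0,0,0,0,0,0.05],[0,0,0,0,0,0,0.05],[0,0,0,0,0,0,0.05]]]' 30
python3 st.py .6917 .0375 .0795 113.5
```

```text
clock: 46.03
tcp_pos: [0.6924, 0.0389, 0.1086]
orientation: [-0.646, 3.073, -0.0]
contact_force: [0.2, -0.6, 0.0]
grip_width: 0.0502
t 46.03 tcp [0.6924 0.0389 0.1086] grasp [0.6925 0.0389 0.0546] yaw 113.73 zaxis [ 0.001  0.    -1.   ] F [ 0.2 -0.6  0. ] w 0.0502 q7 1.85
d [-0.0007 -0.0014 -0.0291] turn [-0.0001  0.0013 -0.004 ]
```

```bash

python3 -m handwheel '[[[-0.0007,-0.001,-0.01,0,0,0,0.05],[0,0,-0.01,0,0,0,0.05],[0,0,-0.007,0,0,0,0.05],[0,0,-0.002,0,0,0,0.05],[0,0,0,0,0,0,0.05],[0,0,0,0,0,0,0.018],[0,0,0,0,0,0,0.018],[0,0,0,0,0,0,0.018],[0,0,0,0,0,0,0.018],[0,0,0,0,0,0,0.018]]]' 30
python3 st.py 
python3 -m handwheel '[[[0,0,0.01,0,0,0,0.018],[0,0,0.02,0,0,0,0.018],[0,0,0.02,0,0,0,0.018],[0,0,0.02,0,0,0,0.018],[0,0,0.01,0,0,0,0.018],[0,0,0,0,0,0,0.018],[0,0,0,0,0,0,0.018]]]' 30
python3 st.py .590 -.263 .12 91.4
python3 - <<'E'
from h import *
I,_=r.grab_frame("scene");cv2.imwrite("pics/s_r.png",cv2.resize(I[110:290,100:340,::-1],(800,600),interpolation=cv2.INTER_CUBIC))
E
```

```text
clock: 46.87
tcp_pos: [0.6915, 0.038, 0.0793]
orientation: [-0.646, 3.074, -0.0]
contact_force: [0.3, -0.3, 0.8]
grip_width: 0.0253
t 46.87 tcp [0.6915 0.038  0.0793] grasp [0.6915 0.038  0.0253] yaw 113.73 zaxis [ 0.001  0.    -1.   ] F [ 0.3 -0.3  0.8] w 0.0253 q7 1.85
clock: 47.45
tcp_pos: [0.6912, 0.0379, 0.1593]
orientation: [-0.646, 3.074, -0.0]
contact_force: [-0.0, 1.3, -1.5]
grip_width: 0.0253
t 47.45 tcp [0.6912 0.0379 0.1593] grasp [0.6913 0.0379 0.1053] yaw 113.73 zaxis [ 0.001  0.    -1.   ] F [-0.   1.3 -1.5] w 0.0253 q7 1.85
d [-0.1012 -0.3009 -0.0393] turn [ 0.      0.0009 -0.3897]
```

View pics/s_r.png

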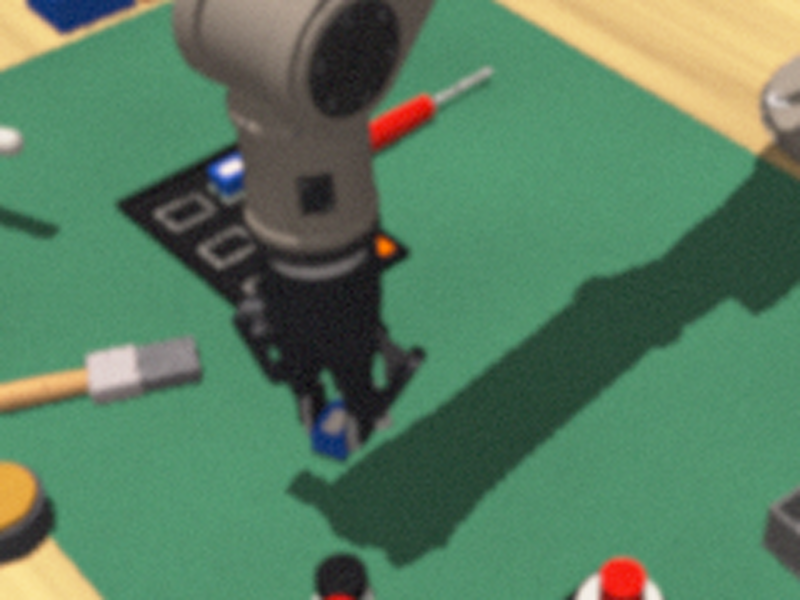

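Relay held. To the middle outline of row 2.

```bash

python3 -m handwheel '[[[-0.005,-0.015,0,0,0,-0.04,0.018],[-0.011,-0.032,0,0,0,-0.06,0.018],[-0.012,-0.036,0,0,0,-0.06,0.018],[-0.012,-0.036,0,0,0,-0.06,0.018],[-0.012,-0.036,0,0,0,-0.06,0.018],[-0.012,-0.036,0,0,0,-0.06,0.018],[-0.012,-0.036,0,0,0,-0.05,0.018],[-0.011,-0.033,0,0,0,0,0.018],[-0.008,-0.022,0,0,0,0,0.018],[-0.0062,-0.0189,0,0,0,0,0.018]]]' 30
python3 -m handwheel '[[[0,0,-0.01,0,0,0,0.018],[0,0,-0.015,0,0,0,0.018],[0,0,-0.015,0,0,0,0.018],[0,0,0,0,0,0,0.018],[0,0,0,0,0,0,0.018],[0,0,0,0,0,0,0.018],[0,0,0,0,0,0,0.018]]]' 30
python3 st.py .590 -.263 .0835 91.4
python3 - <<'E'
from h import *
I,_=r.grab_frame("scene");cv2.imwrite("pics/s_t.png",cv2.resize(I[110:230,100:260,::-1],(800,600),interpolation=cv2.INTER_CUBIC))
E
```

```text
clock: 48.33
tcp_pos: [0.5867, -0.2672, 0.1576]
orientation: [0.028, -3.138, 0.001]
contact_force: [-0.3, -0.5, 0.5]
grip_width: 0.0253
clock: 48.92
tcp_pos: [0.5903, -0.2631, 0.1195]
orientation: [-0.038, 3.141, -0.001]
contact_force: [-0.6, 0.2, -1.3]
grip_width: 0.0254
t 48.92 tcp [ 0.5903 -0.2631  0.1195] grasp [ 0.5904 -0.2631  0.0655] yaw 91.37 zaxis [ 0.001 -0.    -1.   ] F [-0.6  0.2 -1.3] w 0.0254 q7 2.0
d [-0.0003  0.0001 -0.036 ] turn [0.0004 0.0009 0.0005]
```

View pics/s_t.png

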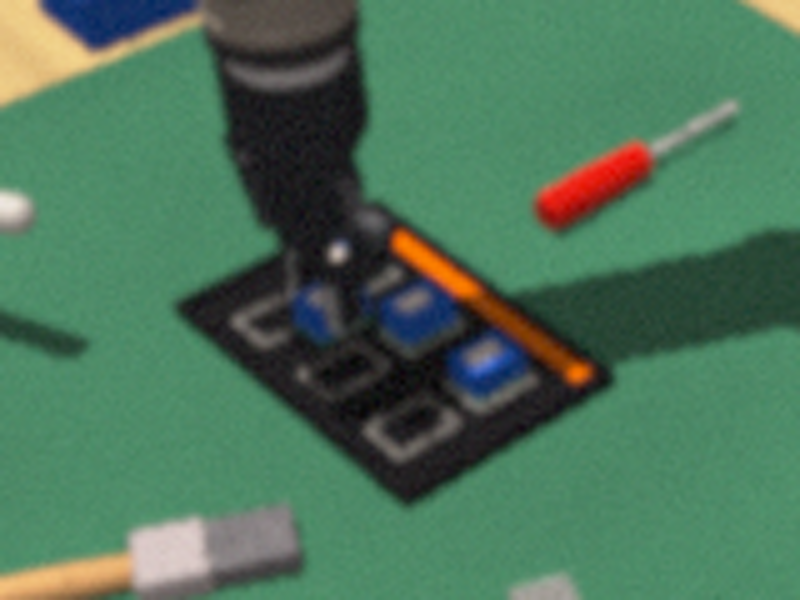

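Relay above the middle row-2 outline (345,370). Lower, release, retreat to a spot away from the tray.

```bash

python3 -m handwheel '[[[0,0,-0.01,0,0,0,0.018],[0,0,-0.01,0,0,0,0.018],[0,0,-0.009,0,0,0,0.018],[0,0,-0.005,0,0,0,0.018],[0,0,-0.0015,0,0,0,0.018],[0,0,0,0,0,0,0.018],[0,0,0,0,0,0,0.018]]]' 30
python3 st.py .590 -.263 .0835 91.4
python3 -m handwheel '[[[0,0,-0.0005,0,0,0,0.032],[0,0,0,0,0,0,0.04],[0,0,0,0,0,0,0.04],[0,0,0,0,0,0,0.04],[0,0,0.005,0,0,0,0.04],[0,0,0.015,0,0,0,0.04],[0,0,0.025,0,0,0,0.04],[0,0,0.03,0,0,0,0.04],[0,0.02,0.03,0,0,0,0.04],[0,0.03,0.03,0,0,0,0.04]]]' 30
python3 -m handwheel '[[[-0.01,0.035,0,0,0,-0.05,0.05],[-0.01,0.035,0,0,0,-0.05,0.05],[-0.01,0.035,0,0,0,-0.05,0.05],[-0.01,0.035,0,0,0,-0.05,0.05],[-0.01,0.035,0,0,0,0,0.05],[-0.01,0.03,0,0,0,0,0.05],[0,0.015,0,0,0,0,0.05],[0,0,0,0,0,0,0.05],[0,0,0,0,0,0,0.05],[0,0,0,0,0,0,0.05]]]' 30
python3 rel4.py scene top; python3 look.py z; python3 meas.py; python3 - <<'E'
from cf import *
P=np.load("P_scene.npy");I=np.load("I_scene.npy")
print("cap",cylfit(P,[.6305,.2497],.058,.08,.015,90),"spool",cylfit(P,[.6305,.2497],.014,.05,.028,90))
m=(np.hypot(P[...,0]-.631,P[...,1]-.25)<.02)&(I[...,0]>130)&(I[...,1]<60)&(P[...,2]>.05);print(np.percentile(P[m][:,2],[50,90]))
m=(np.hypot(P[...,0]-.424,P[...,1]-.34)<.03)&(P[...,2]>.04);print("core top",P[m].mean(0))
cv2.imwrite("pics/s_zz.png",cv2.resize(I[110:350,100:420,::-1],(800,600),interpolation=cv2.INTER_CUBIC))
E
```

```text
clock: 49.55
tcp_pos: [0.5892, -0.2626, 0.0831]
orientation: [0.038, -3.139, -0.002]
contact_force: [-3.0, 1.9, 6.5]
grip_width: 0.0254
t 49.55 tcp [ 0.5892 -0.2626  0.0831] grasp [ 0.5891 -0.2626  0.0291] yaw 91.38 zaxis [-0.002  0.001 -1.   ] F [-3.   1.9  6.5] w 0.0254 q7 2.01
d [ 0.0008 -0.0004  0.0004] turn [-0.001  -0.0021  0.0003]
clock: 50.38
tcp_pos: [0.5892, -0.2169, 0.2192]
orientation: [-0.029, 3.141, -0.004]
contact_force: [0.7, -0.6, 0.7]
grip_width: 0.0402
clock: 51.22
tcp_pos: [0.5302, 0.0052, 0.2177]
orientation: [0.278, 3.129, -0.001]
contact_force: [-0.2, -0.1, 0.6]
grip_width: 0.0498
scene [169. 162.] mean [ 539.9 -327.1   26. ] rect [ 538.7 -329.4] [36.3 32.4] long 0.9 pca 11.4 80
scene [183. 172.] mean [ 537.  -261.5   26.5] rect [ 537.1 -262.5] [36.1 28.2] long -0.2 pca -3.6 82
scene [168. 180.] mean [ 592.1 -258.    26. ] rect [ 591.  -261.2] [36.2 28.6] long 3.1 pca -1.4 67
scene [197. 183.] mean [ 535.2 -195.6   26. ] rect [ 534.  -197.8] [36.3 28.4] long -2.0 pca -10.3 96
top [337. 155.] mean [ 590.5 -263.2   26.3] rect [ 590.3 -262.6] [32.8 23.1] long 2.2 
[... 738 characters left out ...]
9.7] 89.6 23
scene cap None
scene spool None
scene base ((631.9650268554688, 251.07272338867188), (99.57847595214844, 99.94915771484375), 1.880548119544983)
scene spindle pts 489 [640.3 257.2  70.1] [640.8 258.   53.1] zmax 0.07987561170726501
scene mark [ 534.2 -319.5] [18.7 43.8] 86.8 40
scene mark [ 590.5 -331.1] [37.9 47.3] 89.5 81
scene mark [ 538.7 -258. ] [31.6 50.2] 59.2 52
scene mark [ 596.  -256.4] [32.5 51.8] 53.4 59
scene mark [ 534.7 -191.1] [31.2 53.3] 64.2 62
scene mark [ 587.8 -199. ] [47.8 39.4] 1.0 101
cap (array([630.7 , 249.71]), 70, np.float64(0.97)) spool (array([630.25, 248.98]), 200, np.float64(0.93))
[0.08397445 0.08633465]
core top [0.42361659 0.34132041 0.04841508]
```

View pics/s_zz.png

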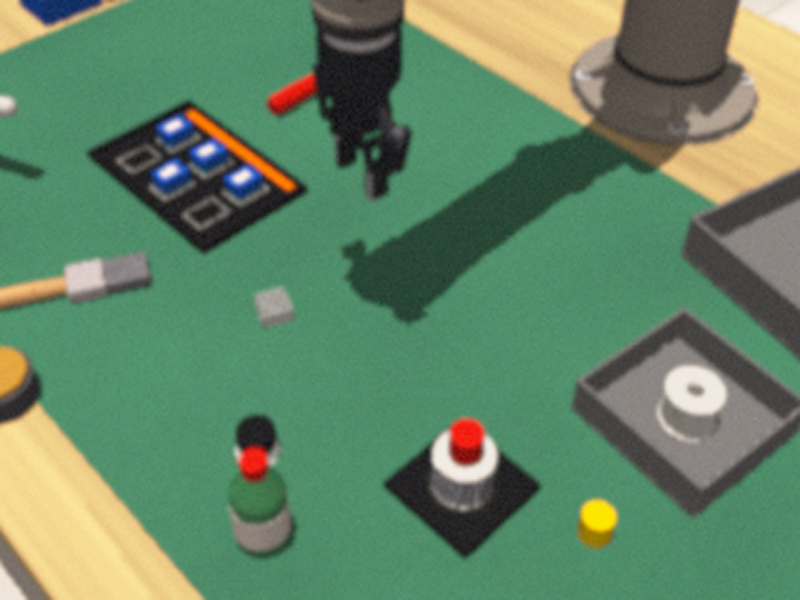

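View pics/t_z.png

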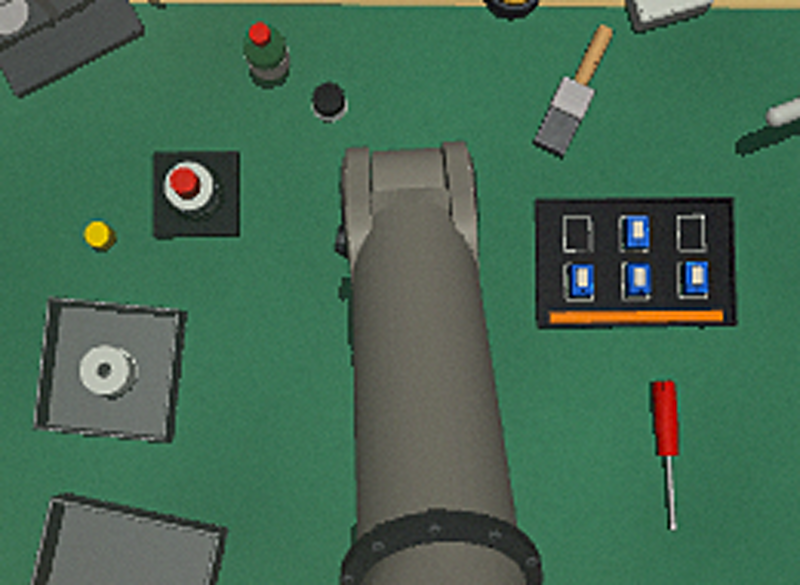

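All four relays are within about 2 mm of their outline centres and lie flat (tops at 26 mm). The cap and spool are on the spindle, the empty is in the bin, and the bystanders are in place. Both views show no fifth relay. Handing in.

```bash
python3 -c "
from bench import r
print(r.get_obs()['clock'],r.hand_in())"
```

```text
the job is handed in; nothing more can be done
51.4167 None
```

The station is set up and the job was handed in at 51 s of the 210 s allowed; `hand_in` reports no verdict.

- **Spools and cap:** I took off the red cap, put the empty spool in the 150 mm bin, mounted the full spool and put the cap back on over it.
- **Relays:** Four were on the bench, and neither camera showed a fifth. Three fill the row by the orange strip and the fourth is on the middle outline of the other row.
- **Knocked relay:** One relay was shoved against its neighbour partway through. I measured it again and picked it up by its ends.

| Last check | Reading |
|---|---|
| Full spool to spindle axis | about 1 mm |
| Full spool top, read just after mounting | 54.9 mm (54 mm expected) |
| Cap to spindle axis | under 1 mm |
| Cap top | about 84–86 mm (84 mm expected) |
| Empty spool in the bin | upright, top at 48 mm |
| Relays to outline centres | about 2 mm, flat (tops at 26 mm) |
| Relay angle to the tray | within about 4° by outline fit |

The two cameras disagreed by about 1.5–2 mm throughout. I used the top view, which matched the arm's own position. A second, cruder angle estimate was noisy, reading up to 12° off the tray on the relays, and I did not rely on it.

In the last pictures the bystanders and the yellow cap look unmoved; I did not measure them again.

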